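# Open the slanting garlic jar and put the loose bulb away

## Robot

A 7-joint arm with a two-finger parallel gripper is mounted at the origin on a cart in front of the work surface, level with it; the furniture and walls round the work are solid. World frame = base frame: x ahead of the robot, y to its left, z up, the work surface at z = 0. Lengths are in m, angles in rad, forces in N, time in s.
With the tool pointing down it reaches from about 0.425 to 0.95 m from the base axis. Payload 16.7 kg.
Tool frame: the origin (TCP) lies between the finger pads, 19 mm behind the fingertips; this is the grasp point; z points along the fingers, y is the line along which they close (so a half turn about z gives the same grasp; the last joint's range is limited). The gripper opens to 94 mm and grips with 3 to 60 N. Pads are 16 mm wide; open, the fingers measure 119 mm over their backs; the gripper's body (75 mm by 177 mm) begins 78 mm behind the grasp point.
Start: joints at [1.141, 0.426, 0.074, 1.606, -0.034, 1.111, -0.067], TCP at [0.187, -0.649, 0.224] pointing down, gripper open.
Joint ranges: [-2.85, 2.85], [-0.5, 2.14], [-1.23, 1.37], [0.21, 2.46], [-1.02, 4.16], [0.16, 2.05], [-2.73, 2.73]. Speed limits (rad/s): [1.89, 1.89, 2.39, 2.39, 3.01, 3.01, 3.01].

## Interface

Orientations are given as a unit quaternion [w, x, y, z].
In Python, from cell import bot gives the robot as it stands.
- The arm moves only by the tool step_arm, never from a script. Its argument "series" is a list of rows, each a list of 5 numbers: the shift along the tool's x, y, z in mm, then the turn about the tool's z in degrees, then the closure, from -1 (fully open) to 1 (shut). A call has exactly 5 rows; each row shifts and turns the commanded pose from where the row before left it, along the tool's axes as they then stand; what a row does not reach is not made up. A row lasts 1/10 s, in which the tool goes at most 50 mm and 8.59 degrees, less where a joint would pass 70% of its speed; a pose out of reach is approached as far as the arm can. A call with a gripper value outside its range is refused whole. The fingers move at their own pace and stop on an object; "newtons" is the grip in N (left out, the last holds). Time passes only in rows, so rows that do not move let the fingers close, or fill a call up. It gives the time, the measured TCP pose, the force, the opening and the grip force at its end, in the units of the state.
- bot.observe(): the state, without advancing time (a new reading comes with each control period).
- bot.capture(name): name is "scene" or "top" or "wrist"; returns a dict with "pixels" (420x560x3 uint8, red, green, blue), "mtx" (3x3 intrinsics, pixels), "pose" (4x4, takes a point from camera to world coordinates). Camera axes: x right, y down, z forward; pixel columns grow to the right and rows downward; lengths in m; the calibration is good to about 2 mm. A picture is of the moment at which its call begins. There is no depth.
- bot.close_job(): hands the job in; it is judged then, once.
The state is a dict: "time": time; "joint_positions": joint angles; "joint_velocities": joint speeds; "joint_efforts": joint torques, N m; "tool_pos": TCP position; "tool_rot": TCP orientation; "force": force on the tool from outside, world axes, zero at the start; "torque": the same for the moment, N m; "grip_width": finger opening in m; "finger_force": force on a finger pad.
Only numpy, scipy, OpenCV 4.12 (cv2) and the standard library are available. Lean on these libraries where they do the work, as an engineer would, in place of code of your own. Each camera call takes 0.05 s, during which the arm holds its last target. There are 200 camera calls.

## Task

Unscrew the lid of the garlic jar that leans in the wire stand, lift it off and set it down (not dropped) on the wooden chopping board, knob upwards. Then put the loose garlic bulb into the open jar with the others. Leave the lemon and the lime where they lie.

Things in the scene. Friction and masses are not known exactly. Their poses are not given: they have to be found in the camera images.
- lid: Loose round steel screw lid on the jar's neck, 110 mm across, 0.13 to 0.21 kg, with a round black knob in its middle. Origin: centre of its underside (lower edge of the skirt); z is its axis, out through the knob. Skirt and top are 24 mm high; the knob, 52 mm in diameter, stands 32 mm higher (z 24 to 56 mm). Turn it anticlockwise, seen from the knob's side (positive about z), to unscrew.
- lid_knob (a point): Point on the lid's axis 46 mm above its underside, where the TCP may stand to grip the knob; axes as the lid's. The first eighth of a turn is stiff (squeezed seal, about 0.7 N m: grip firmly), the rest easy. The lid rises 13 mm per full turn and its thread holds it until it has turned about 220 degrees; there or beyond it lifts straight off along the axis. A red mark on the knob shows its turn.
- jar: Glass jar, 116 mm in diameter, fixed in a dark wire stand, leaning 30 degrees from vertical with its mouth towards the front left, the side of the board. Origin: centre of its underside; z runs along its axis out of the mouth, y is level. Rim at z = 165 mm. Shut, the lid's origin is at z = 147 mm on the axis. Two garlic bulbs already lie on its bottom; there is room for a third on top.
- jar_mouth (a point): Centre of the jar's mouth, in the plane of the rim; the round opening is 84 mm across, the neck 100 mm over its thread ridges. Axes as the jar's (z out of the mouth).
- board: Wooden chopping board lying flat on the worktop, 220 x 320 x 22 mm, fixed; empty. Origin: centre of its underside; x along its short side, y along its long side, z up. Its top is 22 mm above the worktop.
- garlic: Loose garlic bulb, whitish, about 56 mm in diameter and 56 mm high, on the worktop, 0.03 to 0.05 kg. Origin: centre of its underside.
- garlic_center (a point): Middle of the loose garlic bulb, 26 mm above its underside.
- lemon: Lemon, yellow, 71 x 53 x 51 mm, on the worktop near the bulb; to be left alone. Origin: underneath its middle; x along its length.
- lime: Lime, green, 52 x 45 x 45 mm, on the worktop near the bulb; to be left alone. Origin: underneath its middle.
Not all that is in view belongs to the job. What is shaped like the garlic but blue or pink is not meant.

How it is judged:
By the outcome, as a careful person would: the job done as asked, in the order asked, and still so for the second after the job is handed in, with the robot touching nothing.
It also fails if it takes over 72 s, if anything falls off the work surface, if the arm or the gripper's body presses on something with over 40 N, if the wrist force passes 120 N, or if a joint passes its speed limit or range.

## Working session

There is one attempt and no reset: what is moved stays moved. The work goes in short steps, Python scripts to look and compute and a tool call to move; the robot and the scene stay as the last step left them, time stands still between calls to the robot, and variables do not carry over. Pictures are saved under pics/ and viewed, at most 10 in all, crops included, and the job is handed in when it is done.

Besides the shell and the picture viewer there is one more tool, called after "Emit:" as name(argument=value, ...), one argument or row to a line, values as JSON. step_arm: Moves the arm, as the interface text tells. Its arguments: {"type":"object","properties":{"series":{"type":"array","items":{"type":"array","items":{"type":"number"}}},"newtons":{"type":"number"}},"required":["series"]}

```bash
mkdir -p pics; ls; cat > h.py <<'E'
import numpy as np, cv2
from cell import bot
from scipy.spatial.transform import Rotation as R
def snap(n,f):
    c=bot.capture(n); cv2.imwrite(f'pics/{f}.png',cv2.cvtColor(c['pixels'],cv2.COLOR_RGB2BGR))
    np.savez(f'pics/{f}.npz',mtx=c['mtx'],pose=c['pose']); return c
def ray(f,u,v):
    c=np.load(f'pics/{f}.npz'); d=c['pose'][:3,:3]@np.linalg.solve(c['mtx'],[u,v,1.]); return c['pose'][:3,3],d/np.linalg.norm(d)
def atz(f,u,v,z):
    o,d=ray(f,u,v); return o+d*(z-o[2])/d[2]
def tri(*obs):
    A=np.zeros((3,3));b=np.zeros(3);L=[]
    for f,u,v in obs:
        o,d=ray(f,u,v);P=np.eye(3)-np.outer(d,d);A+=P;b+=P@o;L.append((o,P))
    x=np.linalg.solve(A,b); return x,[np.linalg.norm(P@(x-o)) for o,P in L]
def proj(f,X):
    c=np.load(f'pics/{f}.npz'); p=np.linalg.inv(c['pose'])@np.r_[X,1]; q=c['mtx']@p[:3]; return q[:2]/q[2]
def rot():
    w,x,y,z=bot.observe()['tool_rot']; return R.from_quat([x,y,z,w])
E
python3 - <<'E'
from h import *
a=snap('scene','s0');b=snap('top','t0')
for f in('s0','t0'):
    c=np.load(f'pics/{f}.npz');print(np.round(c['pose'],3),np.round(c['mtx'],1))
s=bot.observe();print(s)
print(np.round(rot().as_matrix(),3))
E
```

```text
pics
[[ 0.499 -0.6    0.626 -0.378]
 [-0.867 -0.354  0.352 -0.595]
 [ 0.01  -0.718 -0.696  1.087]
 [ 0.     0.     0.     1.   ]] [[486.7   0.  271.1]
 [  0.  486.7 206.3]
 [  0.    0.    1. ]]
[[-0.361 -0.796  0.485 -0.304]
 [-0.932  0.315 -0.177  0.197]
 [-0.012 -0.516 -0.856  1.528]
 [ 0.     0.     0.     1.   ]] [[536.6   0.  280.9]
 [  0.  536.6 210.2]
 [  0.    0.    1. ]]
{'time': 0.1, 'joint_positions': array([ 1.14050891,  0.42665397,  0.07384844,  1.60653175, -0.03408945,
        1.11079962, -0.06706252]), 'joint_velocities': array([-1.41594726e-03, -1.83945022e-03,  2.49640312e-05, -1.81478076e-03,
       -3.11647775e-04,  4.30603083e-04,  1.26813245e-03]), 'joint_efforts': array([ 9.11472074e-03, -9.37470675e+01,  3.67721692e+00, -4.55039585e+01,
       -4.87194140e-02,  1.68803183e-02,  6.52696917e-05]), 'tool_pos': array([ 0.18692315, -0.64821745,  0.22366079]), 'tool_rot': array([-5.53654628e-04,  9.90159769e-01,  1.39940382e-01, -1.21560330e-04]), 'force': array([-0.14705926,  0.08637309,  0.32021388]), 'torque': array([ 0.03273141, -0.01305215, -0.03491544]), 'finger_force': 0.0, 'grip_width': 0.09407970969730801}
[[ 0.961  0.277 -0.   ]
 [ 0.277 -0.961  0.001]
 [-0.    -0.001 -1.   ]]
```

```bash
python3 -c "
import cv2
for f in('s0','t0'):
    i=cv2.imread(f'pics/{f}.png');cv2.imwrite(f'pics/{f}b.png',cv2.resize(i,(800,600),interpolation=cv2.INTER_CUBIC))"
```

```text
(no output)
```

View pics/s0b.png

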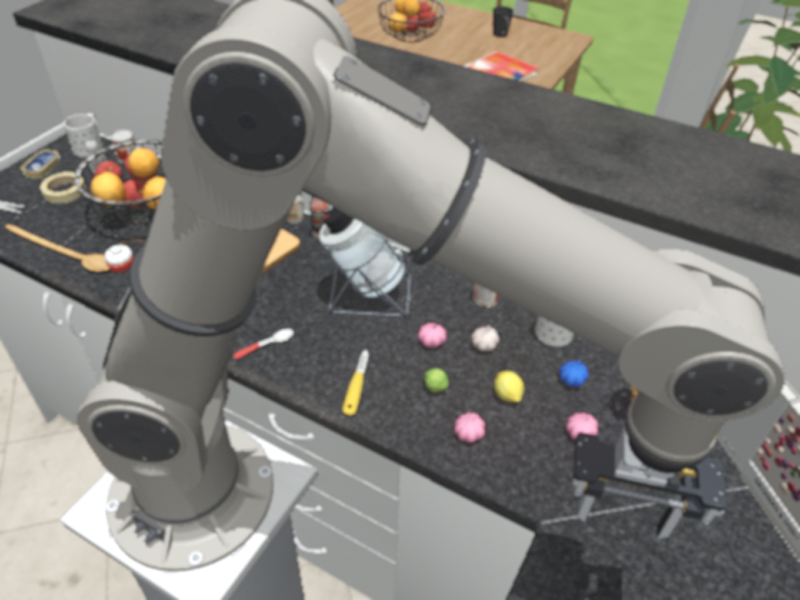

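View pics/t0b.png

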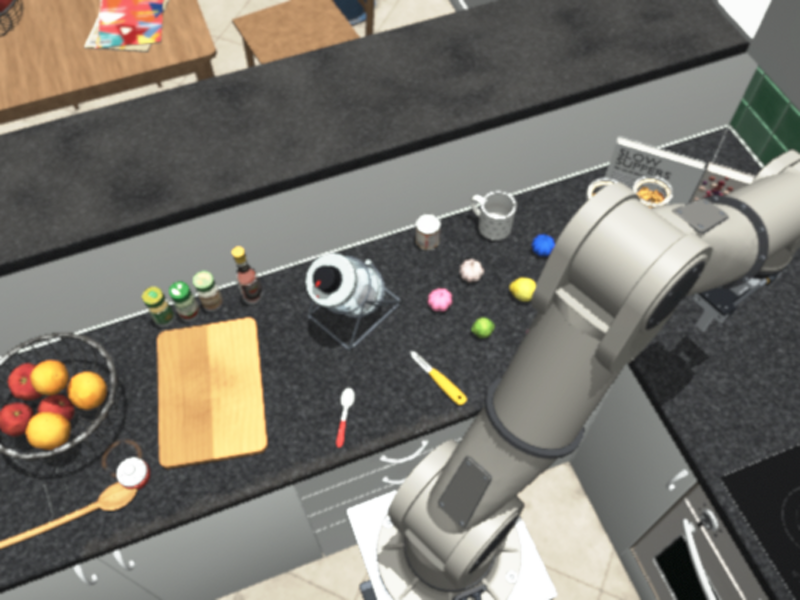

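The scene view shows the jar at about (362,255) with its knob hidden by the arm at (340,215), the real bulb at (485,338) and the lemon at (509,387). The top view shows the knob at (326,279), the board from (157,330) to (265,460), the bulb at (471,270), the lemon at (523,290), the lime at (483,328), and pink and blue decoys. I'll enlarge the jar and the bulb.

```bash
python3 - <<'E'
from h import *
t=cv2.imread('pics/t0.png');s=cv2.imread('pics/s0.png')
# top crop x 205-305,y 165-255 ; scene crop x 215-295,y 130-230
A=cv2.resize(t[165:265,205:305],(400,400),interpolation=cv2.INTER_CUBIC)
B=cv2.resize(s[130:230,205:305],(400,400),interpolation=cv2.INTER_CUBIC)
cv2.imwrite('pics/c1.png',np.hstack([A,B]))
k=1/1.42857
for n,u,v,z in[('brd1',157,332,.022),('brd2',254,319,.022),('brd3',267,449,.022),('brd4',162,466,.022)]:print(n,np.round(atz('t0',u*k,v*k,z),3))
for n,a,b in[('garlic',(471,270),(485,338)),('lemon',(523,290),(509,387)),('lime',(483,328),(436,380)),('pink',(440,299),(432,335))]:
  x,e=tri(('t0',a[0]*k,a[1]*k),('s0',b[0]*k,b[1]*k));print(n,np.round(x,3),np.round(e,3))
E
```

```text
brd1 [0.674 0.426 0.022]
brd2 [0.627 0.214 0.022]
brd3 [0.318 0.272 0.022]
brd4 [0.362 0.481 0.022]
garlic [ 0.566 -0.296  0.025] [0.001 0.001]
lemon [ 0.475 -0.387  0.02 ] [0.002 0.002]
lime [ 0.415 -0.259  0.025] [0.002 0.002]
pink [ 0.519 -0.198  0.025] [0. 0.]
```

View pics/c1.png

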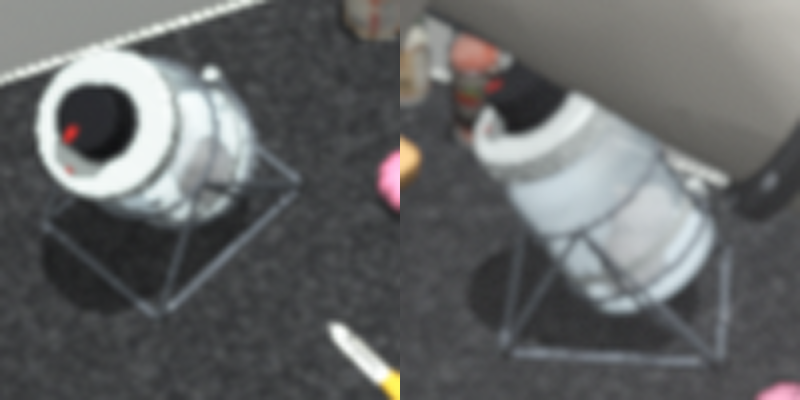

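The crop shows the lid outline in the top view (x 37 to 172, y 50 to 197), with the knob at 57 to 137 by 83 to 162 and the red mark at lower left. In the scene view the jar's bottom is at (625,312) and the lid's left edge at (475,140). I'll fit a jar model to these outlines.

```bash
cat > fit.py <<'E'
from h import *
from scipy.optimize import least_squares
a=np.linspace(0,2*np.pi,90)
def circ(r,z): return np.c_[r*np.cos(a),r*np.sin(a),0*a+z]/1000
LID=np.r_[circ(55,147),circ(55,171)];KN=np.r_[circ(26,175),circ(26,203)];JAR=np.r_[circ(50,0),circ(58,8),circ(58,130)]
def T(p):
    az=p[3]; h=np.array([np.cos(az),np.sin(az),0]); z=np.array([0,0,1.])
    Z=.5*h+np.cos(np.pi/6)*z; Y=np.cross(z,h); X=np.cross(Y,Z); return np.c_[X,Y,Z],p[:3]
OBS=[('t0',LID,[(37,130),(40,105),(55,75),(75,57),(100,50),(125,54),(43,160),(60,183),(95,197),(120,190)]),
('t0',KN,[(57,120),(62,150),(90,162),(137,120),(97,83),(125,145),(65,98)]),
('s0',LID,[(75,135),(77,150)]),('s0',KN,[(88,82)]),
('s0',JAR,[(115,215),(140,255),(165,290),(225,312),(290,290),(315,235)])]
off={'t0':(205,165),'s0':(205,130)}
def res(p):
    M,o=T(p);r=[]
    for f,g,pts in OBS:
        P=(M@g.T).T+o; c=np.load(f'pics/{f}.npz');Q=np.linalg.inv(c['pose']);q=(Q[:3,:3]@P.T).T+Q[:3,3];q=(c['mtx']@q.T).T;q=(q[:,:2]/q[:,2:]).astype(np.float32)
        h=cv2.convexHull(q)
        r+=[cv2.pointPolygonTest(h,(u/4+off[f][0]-.4,v/4+off[f][1]-.4),True) for u,v in pts]
    return r
if __name__=='__main__':
    for az in(1.5,2.2,2.8):
        s=least_squares(res,[.6,0.,.06,az],diff_step=1e-3,loss='soft_l1')
        M,o=T(s.x);print(s.cost,np.round(s.x,3),np.degrees(s.x[3]),'knob',np.round(o+M[:,2]*.193,3),'mouth',np.round(o+M[:,2]*.165,3));print(np.round(s.fun,1))
E
python3 fit.py
```

```text
9.425544627011892 [ 0.592 -0.036  0.044  2.019] 115.70218025074635 knob [0.55  0.051 0.211] mouth [0.556 0.038 0.187]
[-0.2 -0.4 -0.7 -0.9 -0.5  0.2 -0.2 -0.   0.5  2.9  1.1 -1.1 -1.3 -0.9
 -0.2  0.   1.2 -0.2  0.7 -0.4 -0.3 -1.6 -2.1  1.  -1.4 -0.8]
9.42541003696173 [ 0.592 -0.036  0.044  2.02 ] 115.74366940407366 knob [0.55  0.051 0.211] mouth [0.556 0.038 0.187]
[-0.2 -0.4 -0.7 -0.9 -0.5  0.2 -0.2 -0.   0.5  2.9  1.1 -1.1 -1.3 -0.9
 -0.2  0.   1.1 -0.2  0.7 -0.4 -0.3 -1.6 -2.1  1.  -1.4 -0.8]
9.425435722995175 [ 0.592 -0.036  0.044  2.02 ] 115.71676905875456 knob [0.55  0.051 0.211] mouth [0.556 0.038 0.187]
[-0.2 -0.4 -0.7 -0.9 -0.5  0.2 -0.2 -0.   0.5  2.9  1.1 -1.1 -1.3 -0.9
 -0.2  0.   1.2 -0.2  0.7 -0.4 -0.3 -1.6 -2.1  1.  -1.4 -0.8]
```

```bash
cat >> h.py <<'E'
def plan(wps,g=-1,pad=True):
    """wps: list of (x,y,z,azimuth of tool y in deg); prints rows in tool axes"""
    s=bot.observe();p=s['tool_pos'].copy();r=rot().as_matrix();az=np.degrees(np.arctan2(r[1,1],r[0,1]));rows=[]
    print('at',np.round(p,4),'az',round(az,1),'t',s['time'])
    for w in wps:
        t=np.array(w[:3]);d=(w[3]-az+180)%360-180;n=int(np.ceil(max(np.linalg.norm(t-p)/.049,abs(d)/8.5,1)))
        dp=(t-p)/n
        for i in range(n):
            a=np.radians(az);y=np.array([np.cos(a),np.sin(a),0]);z=np.array([0,0,-1.]);x=np.cross(y,z)
            v=np.round(np.array([dp@x,dp@y,dp@z])*1000,1);rows.append([*v.tolist(),round(-d/n,1),g]);az+=d/n
        p=t
    while pad and len(rows)%5: rows.append([0,0,0,0,g])
    for i in range(0,len(rows),5):print(rows[i:i+5])
E
python3 - <<'E'
from h import *
plan([(.30,-.52,.27,-50),(.48,-.25,.30,0),(.549,.053,.29,26)])
E
```

```text
at [ 0.1869 -0.6482  0.2237] az -73.9 t 0.1
[[36.0, -23.0, -11.6, np.float64(-6.0), -1], [38.2, -19.1, -11.6, np.float64(-6.0), -1], [40.0, -15.0, -11.6, np.float64(-6.0), -1], [41.4, -10.8, -11.6, np.float64(-6.0), -1], [44.5, -13.0, -4.3, np.float64(-7.1), -1]]
[[45.8, -7.4, -4.3, np.float64(-7.1), -1], [46.3, -1.6, -4.3, np.float64(-7.1), -1], [46.2, 4.1, -4.3, np.float64(-7.1), -1], [45.3, 9.8, -4.3, np.float64(-7.1), -1], [43.7, 15.4, -4.3, np.float64(-7.1), -1]]
[[41.5, 20.7, -4.3, np.float64(-7.1), -1], [43.3, 9.9, 1.4, np.float64(-3.7), -1], [42.6, 12.6, 1.4, np.float64(-3.7), -1], [41.6, 15.4, 1.4, np.float64(-3.7), -1], [40.6, 18.0, 1.4, np.float64(-3.7), -1]]
[[39.3, 20.6, 1.4, np.float64(-3.7), -1], [37.9, 23.1, 1.4, np.float64(-3.7), -1], [36.3, 25.5, 1.4, np.float64(-3.7), -1], [0, 0, 0, 0, -1], [0, 0, 0, 0, -1]]
```

Emit:
step_arm(
  series=[
    [36,-23,-12,-6,-1],
    [38,-19,-12,-6,-1],
    [40,-15,-12,-6,-1],
    [41,-11,-12,-6,-1],
    [44,-13,-4,-7,-1],
  ],
)

```text
time: 0.6
tool_pos: [0.3258, -0.4812, 0.2772]
tool_rot: [0.001, 0.916, 0.401, 0.0]
force: [0.6, 0.1, -0.2]
grip_width: 0.0939
finger_force: 0.0
```

Emit:
step_arm(
  series=[
    [46,-7,-4,-7,-1],
    [46,-2,-4,-7,-1],
    [46,4,-4,-7,-1],
    [45,10,-4,-7,-1],
    [44,15,-4,-7,-1],
  ],
)

```text
time: 1.1
tool_pos: [0.4544, -0.2886, 0.2964]
tool_rot: [-0.0, 0.753, 0.658, -0.0]
force: [1.0, -0.2, -0.3]
grip_width: 0.0943
finger_force: 0.0
```

Emit:
step_arm(
  series=[
    [41,21,-4,-7,-1],
    [43,10,1,-4,-1],
    [42,13,1,-4,-1],
    [41,15,1,-4,-1],
    [40,18,1,-4,-1],
  ],
)

```text
time: 1.6
tool_pos: [0.5214, -0.0801, 0.2962]
tool_rot: [-0.0, 0.607, 0.795, -0.0]
force: [1.2, -0.7, -0.5]
grip_width: 0.0939
finger_force: 0.0
```

Emit:
step_arm(
  series=[
    [39,21,1,-4,-1],
    [38,23,1,-4,-1],
    [36,25,1,-4,-1],
    [0,0,0,0,-1],
    [0,0,0,0,-1],
  ],
)

```text
time: 2.1
tool_pos: [0.5496, 0.0485, 0.2929]
tool_rot: [-0.0, 0.521, 0.853, -0.0]
force: [0.4, -0.0, -0.4]
grip_width: 0.0938
finger_force: 0.0
```

```bash
python3 - <<'E'
from h import *
snap('wrist','w1');snap('scene','s1');snap('top','t1')
a=cv2.imread('pics/w1.png');b=cv2.imread('pics/s1.png')
B=cv2.resize(b[100:250,190:340],(420,420),interpolation=cv2.INTER_CUBIC)
cv2.imwrite('pics/v1.png',np.hstack([cv2.resize(a,(380,285)),cv2.resize(B,(285,285))]) if 0 else np.hstack([cv2.resize(a[:, 80:460],(380,420)),B]))
s=bot.observe();print(s['joint_positions'],s['grip_width']);plan([(.549,.053,.29,26)])
c=np.load('pics/w1.npz');print(np.round(c['pose'],3))
M=[('knobtop',[.545,.059,.220]),('knob46',[.55,.051,.211])]
for n,X in M:
  for f in('w1','s1','t1'):print(n,f,proj(f,np.array(X)))
E
```

```text
[ 0.33786759  0.22064873 -0.62614427  1.76913552  0.1386052   1.19640525
  0.14300947] 0.09430745216511903
at [0.5497 0.0464 0.2931] az 27.0 t 2.25
[[6.2, 2.4, 3.1, np.float64(1.0), -1], [0, 0, 0, 0, -1], [0, 0, 0, 0, -1], [0, 0, 0, 0, -1], [0, 0, 0, 0, -1]]
[[ 0.889  0.441  0.123  0.514]
 [ 0.458 -0.856 -0.241  0.118]
 [-0.001  0.27  -0.963  0.454]
 [ 0.     0.     0.     1.   ]]
knobtop w1 [280.61500833 210.26784636]
knobtop s1 [231.36689889 150.23423963]
knobtop t1 [224.93007858 195.12464426]
knob46 w1 [281.71557974 219.92553291]
knob46 s1 [234.75620108 152.65376549]
knob46 t1 [227.31413964 194.60163035]
```

View pics/v1.png

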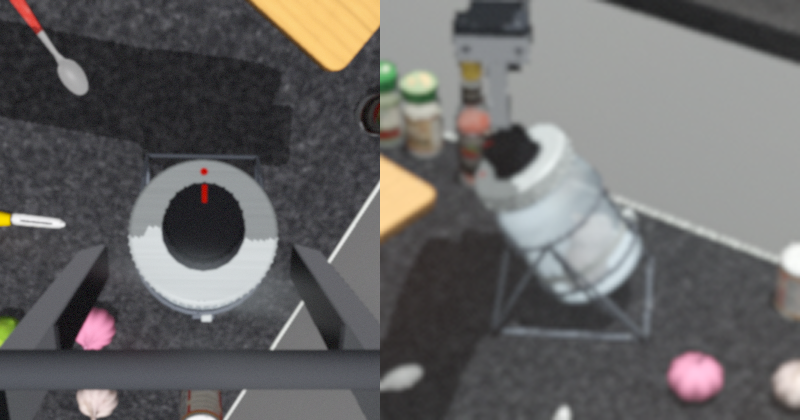

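The wrist crop shows the knob centred at (203,226), with the red mark straight up on the downhill side at (204,192). This agrees with the fit to within 2 mm, and the grip line is already level. I'll start the ratchet: 25° either side of level.

```bash
python3 - <<'E'
from h import *
plan([(.551,.051,.26,2),(.551,.051,.219,2)],-.36)
E
```

```text
at [0.5497 0.0464 0.2931] az 27.0 t 2.25
[[1.2, 1.1, 11.0, np.float64(8.3), -0.36], [1.3, 0.9, 11.0, np.float64(8.3), -0.36], [1.4, 0.7, 11.0, np.float64(8.3), -0.36], [0.0, 0.0, 41.0, np.float64(-0.0), -0.36], [0, 0, 0, 0, -0.36]]
```

Emit:
step_arm(
  series=[
    [1,1,11,8.3,-0.36],
    [1,1,11,8.3,-0.36],
    [1,1,11,8.3,-0.36],
    [0,0,21,0,-0.36],
    [0,0,10,0,-0.36],
  ],
  newtons=60,
)

```text
time: 2.75
tool_pos: [0.5511, 0.0502, 0.228]
tool_rot: [-0.0, 0.694, 0.72, -0.001]
force: [0.7, 0.1, 0.5]
grip_width: 0.0642
finger_force: 0.0
```

Descend 9 mm and close firmly.

Emit:
step_arm(
  series=[
    [0,0,9,0,-0.36],
    [0,0,0,0,1],
    [0,0,0,0,1],
    [0,0,0,0,1],
    [0,0,0,0,1],
  ],
)

```text
time: 3.25
tool_pos: [0.5522, 0.0512, 0.2204]
tool_rot: [0.0, 0.693, 0.721, 0.0]
force: [5.6, 0.2, -13.7]
grip_width: 0.0529
finger_force: 58.0
```

Emit:
step_arm(
  series=[
    [0,0,0,-8,1],
    [0,0,0,-8,1],
    [0,0,0,-8,1],
    [0,0,0,-8,1],
    [0,0,0,-8,1],
  ],
)

```text
time: 3.75
tool_pos: [0.5506, 0.0519, 0.2209]
tool_rot: [-0.001, 0.403, 0.915, -0.0]
force: [15.9, -8.1, -12.6]
grip_width: 0.0516
finger_force: 60.5
```

```bash
python3 - <<'E'
from h import *
s=bot.observe();print(s['force'],s['torque'],s['grip_width']);plan([(.551,.051,.219,50)],1)
c=snap('wrist','w2');p=c['pixels'].astype(int)
m=(p[...,0]>130)&(p[...,1]<70)&(p[...,2]<70)
n,l,st,ce=cv2.connectedComponentsWithStats(m.astype(np.uint8));print([(np.round(ce[i],1),st[i,4]) for i in range(1,n) if st[i,4]>5])
E
```

```text
[ 15.92736371  -8.12456076 -12.62068443] [-3.28186529 -2.85554771 -0.41562759] 0.051577362277443396
at [0.5506 0.0519 0.2209] az 42.5 t 3.75
[[-0.9, -0.3, 1.9, np.float64(-7.5), 1], [0, 0, 0, 0, 1], [0, 0, 0, 0, 1], [0, 0, 0, 0, 1], [0, 0, 0, 0, 1]]
[(array([279.4, 196.9]), np.int32(51)), (array([283.4, 235.5]), np.int32(175))]
```

```bash
cat >> h.py <<'E'
def lidang(f,new=True,dz=0,cam='wrist'):
    import fit
    if new: snap(cam,f)
    M,o=fit.T([.5935,-.0375,.044,2.02]); p=cv2.imread(f'pics/{f}.png').astype(int)[...,::-1]
    m=(p[...,0]>120)&(p[...,1]<70)&(p[...,2]<70)
    n,l,st,ce=cv2.connectedComponentsWithStats(m.astype(np.uint8))
    for i in range(1,n):
        if st[i,4]<8: continue
        for zz in(171,203):
            O,d=ray(f,*ce[i]); c=o+M[:,2]*(zz/1000+dz); t=((c-O)@M[:,2])/(d@M[:,2]); q=M.T@(O+t*d-c)*1000
            if np.hypot(q[0],q[1])<60: print(f,'px',np.round(ce[i]),st[i,4],'plane',zz,'r',round(np.hypot(q[0],q[1])),'ang',round(np.degrees(np.arctan2(q[1],q[0])),1))
E
python3 - <<'E'
from h import *
lidang('w1',False);lidang('w2',False)
E
```

```text
w1 px [284. 171.] 26 plane 171 r 45 ang -0.2
w1 px [284. 171.] 26 plane 203 r 34 ang 0.7
w1 px [284. 193.] 88 plane 171 r 28 ang -1.8
w1 px [284. 193.] 88 plane 203 r 18 ang -0.8
w2 px [279. 197.] 51 plane 171 r 45 ang 9.6
w2 px [279. 197.] 51 plane 203 r 36 ang 15.7
w2 px [283. 235.] 184 plane 171 r 23 ang -1.2
w2 px [283. 235.] 184 plane 203 r 17 ang 10.3
```

Emit:
step_arm(
  series=[
    [0,0,0,-8,1],
    [0,0,0,0,1],
    [0,0,0,0,-0.36],
    [0,0,0,0,-0.36],
    [0,0,-2,8.5,-0.36],
  ],
)

```text
time: 4.3
tool_pos: [0.552, 0.0511, 0.2225]
tool_rot: [0.0, 0.41, 0.912, 0.0]
force: [0.2, -0.6, -0.4]
grip_width: 0.0635
finger_force: 0.0
```

```bash
python3 - <<'E'
from h import *
lidang('w3');plan([(.551,.051,.220,2)],-.36)
E
```

```text
w3 px [276. 194.] 51 plane 171 r 45 ang 11.2
w3 px [276. 194.] 51 plane 203 r 36 ang 17.1
w3 px [284. 231.] 179 plane 171 r 24 ang -2.9
w3 px [284. 231.] 179 plane 203 r 18 ang 6.9
at [0.5522 0.0512 0.223 ] az 40.7 t 4.35
[[0.1, -0.2, 0.6, np.float64(7.7), -0.36], [0.1, -0.2, 0.6, np.float64(7.7), -0.36], [0.1, -0.2, 0.6, np.float64(7.7), -0.36], [0.0, -0.2, 0.6, np.float64(7.7), -0.36], [0.0, -0.2, 0.6, np.float64(7.7), -0.36]]
```

Emit:
step_arm(
  series=[
    [0,0,1,8,-0.3],
    [0,0,1,8,-0.3],
    [0,0,1,8,-0.3],
    [0,0,1,8,-0.3],
    [0,0,0,8,-0.3],
  ],
)

```text
time: 4.85
tool_pos: [0.5519, 0.0514, 0.2185]
tool_rot: [0.0, 0.698, 0.716, 0.0]
force: [0.4, 3.4, 1.5]
grip_width: 0.0612
finger_force: 1.6
```

Emit:
step_arm(
  series=[
    [0,0,0,0,1],
    [0,0,0,0,1],
    [0,0,0,0,1],
    [0,0,0,-8.5,1],
    [0,0,0,-8.5,1],
  ],
)

```text
time: 5.35
tool_pos: [0.5518, 0.0517, 0.2186]
tool_rot: [0.0, 0.578, 0.816, 0.0]
force: [-3.5, 1.4, 4.8]
grip_width: 0.051
finger_force: 59.4
```

Emit:
step_arm(
  series=[
    [0,0,0,-8.5,1],
    [0,0,0,-8.5,1],
    [0,0,0,-8.5,1],
    [0,0,0,-8.5,1],
    [0,0,0,0,-0.3],
  ],
)

```text
time: 5.85
tool_pos: [0.5511, 0.0519, 0.2186]
tool_rot: [-0.0, 0.314, 0.949, 0.0]
force: [-0.3, 3.8, 2.3]
grip_width: 0.0584
finger_force: 1.7
```

```bash
python3 - <<'E'
from h import *
lidang('w4');plan([(.551,.051,.220,2)],-.36)
E
```

```text
w4 px [270. 195.] 53 plane 171 r 45 ang 23.0
w4 px [270. 195.] 53 plane 203 r 37 ang 33.1
w4 px [285. 235.] 185 plane 171 r 24 ang -0.3
w4 px [285. 235.] 185 plane 203 r 18 ang 18.3
at [0.5517 0.0519 0.2187] az 53.0 t 5.9
[[0.0, -0.2, -0.2, np.float64(7.3), -0.36], [-0.0, -0.2, -0.2, np.float64(7.3), -0.36], [-0.0, -0.2, -0.2, np.float64(7.3), -0.36], [-0.1, -0.2, -0.2, np.float64(7.3), -0.36], [-0.1, -0.1, -0.2, np.float64(7.3), -0.36]]
[[-0.1, -0.1, -0.2, np.float64(7.3), -0.36], [-0.1, -0.1, -0.2, np.float64(7.3), -0.36], [0, 0, 0, 0, -0.36], [0, 0, 0, 0, -0.36], [0, 0, 0, 0, -0.36]]
```

Emit:
step_arm(
  series=[
    [0,0,-1,8.5,-0.3],
    [0,0,0,8.5,-0.3],
    [0,0,0,8.5,-0.3],
    [0,0,0,8.5,-0.3],
    [0,0,0,8.5,-0.3],
  ],
)

```text
time: 6.4
tool_pos: [0.552, 0.0511, 0.2194]
tool_rot: [0.0, 0.643, 0.766, 0.0]
force: [0.5, 0.2, 0.1]
grip_width: 0.0612
finger_force: 0.0
```

Emit:
step_arm(
  series=[
    [0,0,0,8.5,1],
    [0,0,0,0,1],
    [0,0,0,0,1],
    [0,0,0,-8.5,1],
    [0,0,0,-8.5,1],
  ],
)

```text
time: 6.9
tool_pos: [0.5509, 0.0526, 0.2196]
tool_rot: [-0.001, 0.578, 0.816, 0.0]
force: [0.5, 4.9, 3.6]
grip_width: 0.0515
finger_force: 59.6
```

Emit:
step_arm(
  series=[
    [0,0,0,-8.5,1],
    [0,0,0,-8.5,1],
    [0,0,0,-8.5,1],
    [0,0,0,-8.5,1],
    [0,0,0,0,-0.3],
  ],
)

```text
time: 7.4
tool_pos: [0.5505, 0.0519, 0.2193]
tool_rot: [-0.001, 0.314, 0.949, -0.0]
force: [-0.2, 1.7, 0.9]
grip_width: 0.0578
finger_force: 0.9
```

Emit:
step_arm(
  series=[
    [0,0,0,8.5,-0.3],
    [0,0,0,8.5,-0.3],
    [0,0,0,8.5,-0.3],
    [0,0,0,8.5,-0.3],
    [0,0,0,8.5,-0.3],
  ],
)

```text
time: 7.9
tool_pos: [0.5515, 0.0512, 0.2192]
tool_rot: [-0.0, 0.642, 0.767, -0.0]
force: [-0.0, -0.8, 0.2]
grip_width: 0.0612
finger_force: 0.0
```

Emit:
step_arm(
  series=[
    [0,0,0,8.5,1],
    [0,0,0,0,1],
    [0,0,0,0,1],
    [0,0,0,-8.5,1],
    [0,0,0,-8.5,1],
  ],
)

```text
time: 8.4
tool_pos: [0.5504, 0.0533, 0.2197]
tool_rot: [-0.002, 0.578, 0.816, 0.0]
force: [-14.7, 16.2, 18.9]
grip_width: 0.0514
finger_force: 58.9
```

Emit:
step_arm(
  series=[
    [0,0,0,-8.5,1],
    [0,0,0,-8.5,1],
    [0,0,0,-8.5,1],
    [0,0,0,-8.5,1],
    [0,0,0,0,-0.3],
  ],
)

```text
time: 8.9
tool_pos: [0.5509, 0.0516, 0.2193]
tool_rot: [-0.001, 0.315, 0.949, -0.0]
force: [1.1, 2.9, 3.1]
grip_width: 0.0588
finger_force: 2.0
```

```bash
python3 - <<'E'
from h import *
lidang('w5');plan([(.551,.051,.220,2)],-.36)
E
```

```text
w5 px [237. 200.] 59 plane 171 r 44 ang 48.4
w5 px [237. 200.] 59 plane 203 r 40 ang 57.7
w5 px [270. 238.] 192 plane 171 r 20 ang 22.0
w5 px [270. 238.] 192 plane 203 r 17 ang 45.0
at [0.5514 0.0518 0.2194] az 53.0 t 8.95
[[-0.0, -0.1, -0.1, np.float64(7.3), -0.36], [-0.0, -0.1, -0.1, np.float64(7.3), -0.36], [-0.1, -0.1, -0.1, np.float64(7.3), -0.36], [-0.1, -0.1, -0.1, np.float64(7.3), -0.36], [-0.1, -0.1, -0.1, np.float64(7.3), -0.36]]
[[-0.1, -0.1, -0.1, np.float64(7.3), -0.36], [-0.1, -0.1, -0.1, np.float64(7.3), -0.36], [0, 0, 0, 0, -0.36], [0, 0, 0, 0, -0.36], [0, 0, 0, 0, -0.36]]
```

Emit:
step_arm(
  series=[
    [0,0,-1,8.5,-0.3],
    [0,0,-1,8.5,-0.3],
    [0,0,0,8.5,-0.3],
    [0,0,0,8.5,-0.3],
    [0,0,0,8.5,-0.3],
  ],
)

```text
time: 9.45
tool_pos: [0.5515, 0.0511, 0.2212]
tool_rot: [-0.0, 0.643, 0.766, -0.0]
force: [-0.3, -0.2, 0.6]
grip_width: 0.0613
finger_force: 0.0
```

Emit:
step_arm(
  series=[
    [0,0,0,8.5,1],
    [0,0,0,0,1],
    [0,0,0,0,1],
    [0,0,0,-8.5,1],
    [0,0,0,-8.5,1],
  ],
)

```text
time: 9.95
tool_pos: [0.551, 0.0525, 0.2215]
tool_rot: [-0.001, 0.578, 0.816, 0.0]
force: [-2.0, -1.2, -0.5]
grip_width: 0.0517
finger_force: 59.1
```

Emit:
step_arm(
  series=[
    [0,0,0,-8.5,1],
    [0,0,0,-8.5,1],
    [0,0,0,-8.5,1],
    [0,0,0,-8.5,1],
    [0,0,0,0,-0.3],
  ],
)

```text
time: 10.45
tool_pos: [0.5509, 0.0517, 0.2212]
tool_rot: [-0.001, 0.315, 0.949, -0.0]
force: [1.0, 0.7, 0.1]
grip_width: 0.0584
finger_force: 0.0
```

Emit:
step_arm(
  series=[
    [0,0,-1,8.5,-0.3],
    [0,0,0,8.5,-0.3],
    [0,0,0,8.5,-0.3],
    [0,0,0,8.5,-0.3],
    [0,0,0,8.5,-0.3],
  ],
)

```text
time: 10.95
tool_pos: [0.5516, 0.0512, 0.2222]
tool_rot: [-0.0, 0.642, 0.766, -0.0]
force: [0.1, -0.1, -0.8]
grip_width: 0.061
finger_force: 0.0
```

Emit:
step_arm(
  series=[
    [0,0,0,8.5,1],
    [0,0,0,0,1],
    [0,0,0,0,1],
    [0,0,0,-8.5,1],
    [0,0,0,-8.5,1],
  ],
)

```text
time: 11.45
tool_pos: [0.5509, 0.0517, 0.2223]
tool_rot: [-0.001, 0.578, 0.816, -0.0]
force: [-1.3, -6.0, -2.9]
grip_width: 0.0514
finger_force: 59.2
```

Emit:
step_arm(
  series=[
    [0,0,0,-8.5,1],
    [0,0,0,-8.5,1],
    [0,0,0,-8.5,1],
    [0,0,0,-8.5,1],
    [0,0,0,0,-0.3],
  ],
)

```text
time: 11.95
tool_pos: [0.5517, 0.0506, 0.2221]
tool_rot: [-0.0, 0.317, 0.949, 0.0]
force: [-0.9, -0.2, 0.1]
grip_width: 0.0587
finger_force: 0.0
```

```bash
python3 - <<'E'
from h import *
lidang('w6',dz=.004);plan([(.551,.051,.220,2)],-.36)
E
```

```text
w6 px [210. 214.] 63 plane 171 r 44 ang 72.9
w6 px [210. 214.] 63 plane 203 r 42 ang 80.3
w6 px [258. 239.] 194 plane 171 r 18 ang 47.3
w6 px [258. 239.] 194 plane 203 r 18 ang 69.6
at [0.5515 0.0511 0.2221] az 52.8 t 12.0
[[0.1, -0.1, 0.4, np.float64(8.5), -0.36], [0.0, -0.1, 0.4, np.float64(8.5), -0.36], [0.0, -0.1, 0.4, np.float64(8.5), -0.36], [0.0, -0.1, 0.4, np.float64(8.5), -0.36], [0.0, -0.1, 0.4, np.float64(8.5), -0.36]]
[[-0.0, -0.1, 0.4, np.float64(8.5), -0.36], [0, 0, 0, 0, -0.36], [0, 0, 0, 0, -0.36], [0, 0, 0, 0, -0.36], [0, 0, 0, 0, -0.36]]
```

Emit:
step_arm(
  series=[
    [0,0,-0.5,8.5,-0.3],
    [0,0,0,8.5,-0.3],
    [0,0,0,8.5,-0.3],
    [0,0,0,8.5,-0.3],
    [0,0,0,8.5,-0.3],
  ],
)

```text
time: 12.5
tool_pos: [0.5514, 0.0519, 0.2229]
tool_rot: [-0.0, 0.644, 0.765, 0.0]
force: [0.4, 0.4, 0.4]
grip_width: 0.0609
finger_force: 0.0
```

```bash
python3 - <<'E'
from h import *
lidang('x1',dz=.004)
E
```

```text
x1 px [239. 264.] 166 plane 171 r 26 ang 64.8
x1 px [239. 264.] 166 plane 203 r 17 ang 68.7
```

Emit:
step_arm(
  series=[
    [0,0,0,8.5,1],
    [0,0,0,0,1],
    [0,0,0,0,1],
    [0,0,0,0,1],
    [0,0,0,-8.5,1],
  ],
)

```text
time: 13.05
tool_pos: [0.5509, 0.0524, 0.2229]
tool_rot: [-0.001, 0.64, 0.768, -0.0]
force: [-4.4, -2.6, 0.8]
grip_width: 0.052
finger_force: 58.5
```

```bash
python3 - <<'E'
from h import *
lidang('x2',dz=.004);print(bot.observe()['torque'])
E
```

```text
x2 px [247. 265.] 38 plane 171 r 22 ang 63.6
x2 px [247. 265.] 38 plane 203 r 14 ang 68.0
[-0.28275182 -0.20448779  0.03728708]
```

Emit:
step_arm(
  series=[
    [0,0,0,-8.5,1],
    [0,0,0,-8.5,1],
    [0,0,0,-8.5,1],
    [0,0,0,-8.5,1],
    [0,0,0,-8.5,1],
  ],
)

```text
time: 13.6
tool_pos: [0.5545, 0.0478, 0.2223]
tool_rot: [0.002, 0.319, 0.948, -0.0]
force: [24.0, -10.4, -18.8]
grip_width: 0.0532
finger_force: 69.4
```

```bash
python3 - <<'E'
from h import *
lidang('x3',dz=.004);print(bot.observe()['torque'],bot.observe()['joint_positions'])
E
```

```text
x3 px [200. 219.] 66 plane 171 r 45 ang 83.8
x3 px [200. 219.] 66 plane 203 r 43 ang 90.4
x3 px [254. 232.] 196 plane 171 r 19 ang 54.8
x3 px [254. 232.] 196 plane 203 r 19 ang 75.5
[-2.72489322 -4.84158675 -0.54003068] [ 0.37638216  0.30467592 -0.69507686  1.84521801  0.22445284  1.06657522
  0.52764524]
```

Each stroke yields only about 11°. I'll try one at lower grip, in case the resistance comes from the squeeze itself.

Emit:
step_arm(
  series=[
    [0,0,0,0,-0.3],
    [0,0,0,8.5,-0.3],
    [0,0,0,8.5,-0.3],
    [0,0,0,8.5,-0.3],
    [0,0,0,8.5,-0.3],
  ],
)

```text
time: 14.15
tool_pos: [0.5516, 0.0513, 0.2228]
tool_rot: [-0.0, 0.585, 0.811, 0.0]
force: [-0.5, 0.1, -0.4]
grip_width: 0.0608
finger_force: 0.0
```

Emit:
step_arm(
  series=[
    [0,0,-0.5,8.5,-0.3],
    [0,0,0,8.5,1],
    [0,0,0,0,1],
    [0,0,0,0,1],
    [0,0,0,-8.5,1],
  ],
  newtons=15,
)

```text
time: 14.65
tool_pos: [0.5513, 0.0518, 0.2233]
tool_rot: [-0.0, 0.64, 0.769, -0.0]
force: [-4.3, 2.4, 3.1]
grip_width: 0.0534
finger_force: 14.8
```

Emit:
step_arm(
  series=[
    [0,0,0,-8.5,1],
    [0,0,0,-8.5,1],
    [0,0,0,-8.5,1],
    [0,0,0,-8.5,1],
    [0,0,0,-8.5,1],
  ],
)

```text
time: 15.15
tool_pos: [0.5511, 0.051, 0.2231]
tool_rot: [-0.001, 0.315, 0.949, -0.0]
force: [-4.1, 0.1, 2.8]
grip_width: 0.0547
finger_force: 15.4
```

```bash
python3 - <<'E'
from h import *
lidang('x4',dz=.004);print(bot.observe()['torque'])
E
```

```text
x4 px [193. 243.] 64 plane 171 r 44 ang 96.6
x4 px [193. 243.] 64 plane 203 r 43 ang 100.9
x4 px [250. 250.] 200 plane 171 r 15 ang 71.9
x4 px [250. 250.] 200 plane 203 r 18 ang 89.5
[-0.84152059  0.4152426  -0.0839461 ]
```

Emit:
step_arm(
  series=[
    [0,0,0,0,-0.3],
    [0,0,0,8.5,-0.3],
    [0,0,0,8.5,-0.3],
    [0,0,0,8.5,-0.3],
    [0,0,0,8.5,-0.3],
  ],
)

```text
time: 15.7
tool_pos: [0.552, 0.0516, 0.2235]
tool_rot: [0.0, 0.587, 0.81, 0.0]
force: [-0.5, -0.3, -0.6]
grip_width: 0.0611
finger_force: 0.0
```

Emit:
step_arm(
  series=[
    [0,0,0,8.5,-0.3],
    [0,0,0,8.5,1],
    [0,0,0,0,1],
    [0,0,0,0,1],
    [0,0,0,-4,1],
  ],
  newtons=25,
)

```text
time: 16.2
tool_pos: [0.5514, 0.0519, 0.2233]
tool_rot: [-0.0, 0.67, 0.743, 0.0]
force: [-5.3, 5.3, 5.2]
grip_width: 0.0541
finger_force: 24.0
```

```bash
python3 - <<'E'
from h import *
lidang('y1',dz=.005);plan([(.551,.051,.220,2)],-.36)
E
```

```text
y1 px [217. 310.] 29 plane 171 r 43 ang 101.4
y1 px [217. 310.] 29 plane 203 r 33 ang 108.5
at [0.5514 0.0522 0.2233] az 6.3 t 16.25
[[-1.2, -0.5, 3.3, np.float64(4.3), -0.36], [0, 0, 0, 0, -0.36], [0, 0, 0, 0, -0.36], [0, 0, 0, 0, -0.36], [0, 0, 0, 0, -0.36]]
```

Emit:
step_arm(
  series=[
    [0,0,0,-4,1],
    [0,0,0,-4,1],
    [0,0,0,-4,1],
    [0,0,0,-4,1],
    [0,0,0,-4,1],
  ],
)

```text
time: 16.75
tool_pos: [0.5509, 0.0508, 0.2229]
tool_rot: [-0.001, 0.53, 0.848, -0.001]
force: [-4.4, -5.3, 0.4]
grip_width: 0.0514
finger_force: 24.9
```

```bash
python3 - <<'E'
from h import *
lidang('y2',dz=.005);plan([(.551,.051,.220,2)],-.36)
E
```

```text
y2 px [245. 273.] 170 plane 171 r 19 ang 92.8
y2 px [245. 273.] 170 plane 203 r 16 ang 102.0
at [0.551  0.0507 0.2229] az 26.3 t 16.8
[[0.1, 0.0, 1.0, np.float64(8.1), -0.36], [0.1, 0.0, 1.0, np.float64(8.1), -0.36], [0.1, 0.0, 1.0, np.float64(8.1), -0.36], [0, 0, 0, 0, -0.36], [0, 0, 0, 0, -0.36]]
```

Emit:
step_arm(
  series=[
    [0,0,0,-4,1],
    [0,0,0,-4,1],
    [0,0,0,-4,1],
    [0,0,0,-4,1],
    [0,0,0,-4,1],
  ],
)

```text
time: 17.3
tool_pos: [0.5514, 0.0504, 0.2228]
tool_rot: [-0.0, 0.375, 0.927, -0.0]
force: [-2.2, -2.0, -1.5]
grip_width: 0.0531
finger_force: 25.0
```

```bash
python3 - <<'E'
from h import *
lidang('y3',dz=.005);plan([(.551,.051,.220,2)],-.36)
import shutil
cv2.imwrite('pics/y3b.png',cv2.imread('pics/y3.png'))
E
```

```text
y3 px [246. 261.] 199 plane 171 r 16 ang 91.2
y3 px [246. 261.] 199 plane 203 r 18 ang 101.9
at [0.5516 0.0502 0.2229] az 46.2 t 17.35
[[0.2, 0.0, 0.5, np.float64(7.4), -0.36], [0.2, -0.0, 0.5, np.float64(7.4), -0.36], [0.2, -0.0, 0.5, np.float64(7.4), -0.36], [0.2, -0.0, 0.5, np.float64(7.4), -0.36], [0.2, -0.1, 0.5, np.float64(7.4), -0.36]]
[[0.1, -0.1, 0.5, np.float64(7.4), -0.36], [0, 0, 0, 0, -0.36], [0, 0, 0, 0, -0.36], [0, 0, 0, 0, -0.36], [0, 0, 0, 0, -0.36]]
```

View pics/y3b.png

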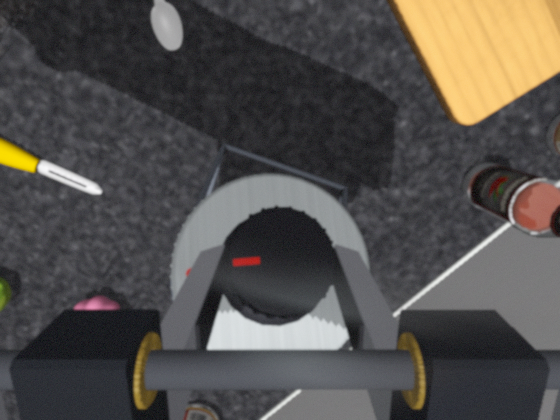

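The wrist view shows the fingers on the knob with its red mark at (246,261). The mark moved only in the first half of the stroke, up to level, so I'll use strokes from further back that end at level.

Emit:
step_arm(
  series=[
    [0,0,-1,0,-0.3],
    [0,0,-1,8.5,-0.3],
    [0,0,-1,8.5,-0.3],
    [0,0,0,8.5,-0.3],
    [0,0,0,8.5,-0.3],
  ],
)

```text
time: 17.85
tool_pos: [0.5519, 0.0519, 0.2266]
tool_rot: [0.0, 0.633, 0.774, 0.001]
force: [-0.9, -0.3, -0.3]
grip_width: 0.0611
finger_force: 0.0
```

Emit:
step_arm(
  series=[
    [0,0,0,8.5,-0.3],
    [0,0,0,8.5,-0.3],
    [0,0,0,8.5,1],
    [0,0,0,0,1],
    [0,0,0,0,1],
  ],
  newtons=40,
)

```text
time: 18.35
tool_pos: [0.5517, 0.052, 0.2265]
tool_rot: [-0.0, 0.785, 0.619, 0.0]
force: [-2.5, 0.9, 2.2]
grip_width: 0.0546
finger_force: 38.5
```

```bash
python3 - <<'E'
from h import *
lidang('z1',dz=.005);plan([(.551,.051,.220,2)],-.36)
E
```

```text
z1 px [247. 304.] 76 plane 171 r 33 ang 94.2
z1 px [247. 304.] 76 plane 203 r 21 ang 110.7
z1 px [248. 331.] 10 plane 171 r 43 ang 109.9
z1 px [248. 331.] 10 plane 203 r 32 ang 124.2
at [0.5517 0.052  0.2265] az -13.5 t 18.4
[[-0.6, -0.2, 3.2, np.float64(-7.8), -0.36], [-0.5, -0.3, 3.2, np.float64(-7.8), -0.36], [0, 0, 0, 0, -0.36], [0, 0, 0, 0, -0.36], [0, 0, 0, 0, -0.36]]
```

Emit:
step_arm(
  series=[
    [0,0,0,-8,1],
    [0,0,0,-8,1],
    [0,0,0,-8,1],
    [0,0,0,-8,1],
    [0,0,0,-8,1],
  ],
)

```text
time: 18.9
tool_pos: [0.551, 0.05, 0.2259]
tool_rot: [-0.0, 0.525, 0.851, -0.001]
force: [-0.4, -10.0, -5.0]
grip_width: 0.0511
finger_force: 39.6
```

```bash
python3 - <<'E'
from h import *
lidang('z2',dz=.005);plan([(.551,.051,.220,2)],-.36)
E
```

```text
z2 px [254. 276.] 93 plane 171 r 15 ang 107.2
z2 px [254. 276.] 93 plane 203 r 14 ang 118.3
z2 px [240. 287.] 31 plane 171 r 24 ang 116.2
z2 px [240. 287.] 31 plane 203 r 22 ang 122.7
z2 px [218. 317.] 8 plane 171 r 42 ang 128.8
z2 px [218. 317.] 8 plane 203 r 38 ang 132.0
at [0.5514 0.0499 0.2259] az 27.3 t 18.95
[[0.4, 0.0, 2.0, np.float64(8.4), -0.36], [0.4, -0.0, 2.0, np.float64(8.4), -0.36], [0.4, -0.1, 2.0, np.float64(8.4), -0.36], [0, 0, 0, 0, -0.36], [0, 0, 0, 0, -0.36]]
```

About 20 to 25° per cycle now. Continuing with four cycles in the same style, following the lid's rise.

Emit:
step_arm(
  series=[
    [2,0,-1,0,-0.3],
    [0,0,0,8.5,-0.3],
    [0,0,0,8.5,-0.3],
    [0,0,0,8.5,-0.3],
    [0,0,0,8.5,-0.3],
  ],
  newtons=50,
)

```text
time: 19.45
tool_pos: [0.5509, 0.0536, 0.2275]
tool_rot: [-0.0, 0.755, 0.656, 0.0]
force: [0.4, 0.2, -0.2]
grip_width: 0.061
finger_force: 0.0
```

Emit:
step_arm(
  series=[
    [0,0,0,8.5,-0.3],
    [0,0,0,0,1],
    [0,0,0,0,1],
    [0,0,0,0,1],
    [0,0,0,-8.5,1],
  ],
)

```text
time: 19.95
tool_pos: [0.5503, 0.0544, 0.2277]
tool_rot: [-0.001, 0.753, 0.658, 0.0]
force: [-11.0, 16.0, 14.1]
grip_width: 0.0545
finger_force: 48.3
```

Emit:
step_arm(
  series=[
    [0,0,0,-8.5,1],
    [0,0,0,-8.5,1],
    [0,0,0,-8.5,1],
    [0,0,0,-8.5,1],
    [0,0,0,0,-0.3],
  ],
)

```text
time: 20.45
tool_pos: [0.5507, 0.0529, 0.2271]
tool_rot: [-0.0, 0.526, 0.85, 0.0]
force: [-0.1, -0.3, -0.0]
grip_width: 0.0562
finger_force: 0.0
```

Emit:
step_arm(
  series=[
    [0.5,0,-1,4,-0.3],
    [0,0,0,8.5,-0.3],
    [0,0,0,8.5,-0.3],
    [0,0,0,8.5,-0.3],
    [0,0,0,8.5,-0.3],
  ],
)

```text
time: 20.95
tool_pos: [0.5507, 0.054, 0.2284]
tool_rot: [-0.0, 0.779, 0.627, 0.0]
force: [0.2, 0.0, -1.1]
grip_width: 0.0612
finger_force: 0.0
```

Emit:
step_arm(
  series=[
    [0,0,0,4.5,-0.3],
    [0,0,0,0,1],
    [0,0,0,0,1],
    [0,0,0,0,1],
    [0,0,0,-8.5,1],
  ],
)

```text
time: 21.45
tool_pos: [0.5501, 0.0546, 0.2287]
tool_rot: [-0.001, 0.753, 0.658, 0.0]
force: [-10.9, 10.8, 12.4]
grip_width: 0.0545
finger_force: 48.6
```

Emit:
step_arm(
  series=[
    [0,0,0,-8.5,1],
    [0,0,0,-8.5,1],
    [0,0,0,-8.5,1],
    [0,0,0,-8.5,1],
    [0,0,0,0,-0.3],
  ],
)

```text
time: 21.95
tool_pos: [0.5503, 0.0533, 0.228]
tool_rot: [-0.0, 0.527, 0.85, -0.0]
force: [1.4, 0.2, -0.2]
grip_width: 0.0561
finger_force: 0.0
```

```bash
python3 - <<'E'
from h import *
lidang('z3',dz=.006);plan([(.551,.051,.220,2)],-.36)
cv2.imwrite('pics/z3b.png',cv2.imread('pics/z3.png')[130:340,80:480])
E
```

```text
z3 px [257. 301.] 109 plane 171 r 20 ang 144.7
z3 px [257. 301.] 109 plane 203 r 19 ang 149.1
z3 px [236. 340.] 35 plane 171 r 43 ang 148.6
z3 px [236. 340.] 35 plane 203 r 39 ang 150.5
at [0.5505 0.0535 0.2282] az 26.1 t 22.0
[[-0.8, -0.2, 2.7, np.float64(8.0), -0.36], [-0.8, -0.1, 2.7, np.float64(8.0), -0.36], [-0.9, 0.0, 2.7, np.float64(8.0), -0.36], [0, 0, 0, 0, -0.36], [0, 0, 0, 0, -0.36]]
```

View pics/z3b.png

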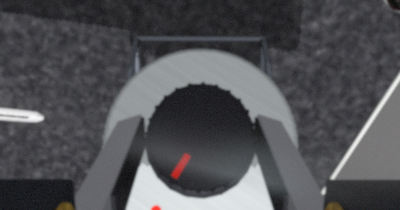

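The knob mark at (181,166) and the lid dot at (156,208) in the crop put the turn at about 149°. Continuing.

Emit:
step_arm(
  series=[
    [0.5,0,-0.5,7,-0.3],
    [0,0,0,8.5,-0.3],
    [0,0,0,8.5,-0.3],
    [0,0,0,8.5,-0.3],
    [0,0,0,8.5,-0.3],
  ],
  newtons=60,
)

```text
time: 22.5
tool_pos: [0.5505, 0.0544, 0.229]
tool_rot: [-0.0, 0.795, 0.606, 0.0]
force: [0.1, -0.6, -0.5]
grip_width: 0.0611
finger_force: 0.0
```

Emit:
step_arm(
  series=[
    [0,0,0,8.5,-0.3],
    [0,0,0,0,1],
    [0,0,0,0,1],
    [0,0,0,0,1],
    [0,0,0,-8.5,1],
  ],
)

```text
time: 23.0
tool_pos: [0.5498, 0.0549, 0.2293]
tool_rot: [-0.001, 0.792, 0.611, -0.0]
force: [-11.0, 14.7, 13.6]
grip_width: 0.0542
finger_force: 58.1
```

Emit:
step_arm(
  series=[
    [0,0,0,-8.5,1],
    [0,0,0,-8.5,1],
    [0,0,0,-8.5,1],
    [0,0,0,-8.5,1],
    [0,0,0,0,-0.3],
  ],
)

```text
time: 23.5
tool_pos: [0.549, 0.0579, 0.2291]
tool_rot: [-0.001, 0.574, 0.819, 0.001]
force: [0.7, -1.6, 0.1]
grip_width: 0.0544
finger_force: 0.0
```

Emit:
step_arm(
  series=[
    [0.5,0,-0.5,8.5,-0.3],
    [0,0,0,8.5,-0.3],
    [0,0,0,8.5,-0.3],
    [0,0,0,8.5,-0.3],
    [0,0,0,8.5,-0.3],
  ],
)

```text
time: 24.0
tool_pos: [0.5503, 0.0548, 0.2293]
tool_rot: [-0.0, 0.836, 0.548, 0.0]
force: [-0.1, 1.1, 0.8]
grip_width: 0.0613
finger_force: 0.6
```

Emit:
step_arm(
  series=[
    [0,0,0,0,1],
    [0,0,0,0,1],
    [0,0,0,0,1],
    [0,0,0,-8.5,1],
    [0,0,0,-8.5,1],
  ],
)

```text
time: 24.5
tool_pos: [0.5486, 0.0589, 0.2296]
tool_rot: [-0.003, 0.742, 0.671, 0.001]
force: [-18.5, 32.9, 13.8]
grip_width: 0.0517
finger_force: 57.6
```

Emit:
step_arm(
  series=[
    [0,0,0,-8.5,1],
    [0,0,0,-8.5,1],
    [0,0,0,-8.5,1],
    [0,0,0,-8.5,1],
    [0,0,0,0,-0.3],
  ],
)

```text
time: 25.0
tool_pos: [0.5487, 0.0567, 0.229]
tool_rot: [-0.001, 0.512, 0.859, 0.0]
force: [1.1, 0.1, -0.5]
grip_width: 0.0551
finger_force: 0.0
```

```bash
python3 - <<'E'
from h import *
lidang('z4',dz=.006);plan([(.551,.051,.220,2)],-.36)
E
```

```text
z4 px [264. 306.] 185 plane 171 r 17 ang 156.6
z4 px [264. 306.] 185 plane 203 r 17 ang 158.2
at [0.5495 0.0555 0.2291] az 28.0 t 25.05
[[-1.2, -0.2, 2.3, np.float64(6.5), -0.36], [-1.2, -0.1, 2.3, np.float64(6.5), -0.36], [-1.2, 0.1, 2.3, np.float64(6.5), -0.36], [-1.2, 0.2, 2.3, np.float64(6.5), -0.36], [0, 0, 0, 0, -0.36]]
```

Emit:
step_arm(
  series=[
    [0.5,0,-0.5,8.5,-0.3],
    [0,0,0,8.5,-0.3],
    [0,0,0,8.5,-0.3],
    [0,0,0,8.5,-0.3],
    [0,0,0,8.5,-0.3],
  ],
)

```text
time: 25.55
tool_pos: [0.5499, 0.0549, 0.2297]
tool_rot: [-0.0, 0.794, 0.608, -0.0]
force: [1.8, 0.6, 0.7]
grip_width: 0.0612
finger_force: 0.3
```

Emit:
step_arm(
  series=[
    [0,0,0,8.5,1],
    [0,0,0,0,1],
    [0,0,0,0,1],
    [0,0,0,-8.5,1],
    [0,0,0,-8.5,1],
  ],
)

```text
time: 26.05
tool_pos: [0.5484, 0.0595, 0.23]
tool_rot: [-0.003, 0.741, 0.671, 0.001]
force: [-17.8, 36.5, 10.1]
grip_width: 0.0509
finger_force: 57.9
```

Emit:
step_arm(
  series=[
    [0,0,0,-8.5,1],
    [0,0,0,-8.5,1],
    [0,0,0,-8.5,1],
    [0,0,0,-8.5,1],
    [0,0,0,0,-0.3],
  ],
)

```text
time: 26.55
tool_pos: [0.543, 0.066, 0.2288]
tool_rot: [-0.008, 0.509, 0.861, 0.001]
force: [-25.4, 41.5, -16.8]
grip_width: 0.0437
finger_force: 31.5
```

```bash
python3 - <<'E'
from h import *
lidang('z5',dz=.006);plan([(.551,.051,.220,2)],-.36)
E
```

```text
z5 px [270. 331.] 202 plane 171 r 20 ang 169.4
z5 px [270. 331.] 202 plane 203 r 18 ang 168.3
at [0.5447 0.0628 0.2283] az 28.5 t 26.6
[[-3.3, -0.0, 2.1, np.float64(6.6), -0.36], [-3.3, 0.4, 2.1, np.float64(6.6), -0.36], [-3.3, 0.7, 2.1, np.float64(6.6), -0.36], [-3.2, 1.1, 2.1, np.float64(6.6), -0.36], [0, 0, 0, 0, -0.36]]
```

The grip is now too high on the knob, as the width shrank to 44 mm and the pads slid off. I'll recentre and go lower.

Emit:
step_arm(
  series=[
    [-2,0,2,0,-0.3],
    [0,0,2,8.5,-0.3],
    [0,0,0,8.5,-0.3],
    [0,0,0,8.5,-0.3],
    [0,0,0,8.5,-0.3],
  ],
)

```text
time: 27.1
tool_pos: [0.5506, 0.0528, 0.2255]
tool_rot: [-0.0, 0.746, 0.666, -0.0]
force: [-0.1, 0.9, 0.3]
grip_width: 0.0609
finger_force: 0.0
```

```bash
python3 - <<'E'
from h import *
lidang('z6',dz=.006);plan([(.5497,.053,.2243,1)],-.3)
E
```

```text
z6 px [281. 314.] 56 plane 171 r 24 ang 139.6
z6 px [281. 314.] 56 plane 203 r 21 ang 162.0
at [0.5506 0.0528 0.2256] az -7.1 t 27.15
[[0.1, -1.0, 1.3, np.float64(-8.1), -0.3], [0, 0, 0, 0, -0.3], [0, 0, 0, 0, -0.3], [0, 0, 0, 0, -0.3], [0, 0, 0, 0, -0.3]]
```

Two full strokes from here (az −7 → 44).

Emit:
step_arm(
  series=[
    [0,-1,1,0,1],
    [0,0,0,0,1],
    [0,0,0,0,1],
    [0,0,0,-8.5,1],
    [0,0,0,-8.5,1],
  ],
)

```text
time: 27.65
tool_pos: [0.5486, 0.0556, 0.2256]
tool_rot: [-0.002, 0.634, 0.774, 0.0]
force: [-9.4, 13.5, 13.3]
grip_width: 0.0525
finger_force: 58.4
```

Emit:
step_arm(
  series=[
    [0,0,0,-8.5,1],
    [0,0,0,-8.5,1],
    [0,0,0,-8.5,1],
    [0,0,0,-8.5,1],
    [0,0,0,0,-0.3],
  ],
)

```text
time: 28.15
tool_pos: [0.5499, 0.0522, 0.2247]
tool_rot: [-0.0, 0.381, 0.925, -0.0]
force: [-0.1, 0.3, -0.6]
grip_width: 0.0568
finger_force: 0.1
```

```bash
python3 - <<'E'
from h import *
lidang('z7',dz=.006);plan([(.5497,.053,.2243,1)],-.3)
E
```

```text
z7 px [270. 302.] 197 plane 171 r 16 ang -169.0
z7 px [270. 302.] 197 plane 203 r 17 ang 174.5
at [0.5497 0.0528 0.2246] az 44.9 t 28.2
[[0.0, 0.0, 0.0, np.float64(7.3), -0.3], [0.0, 0.0, 0.0, np.float64(7.3), -0.3], [0.0, 0.0, 0.0, np.float64(7.3), -0.3], [0.0, 0.0, 0.0, np.float64(7.3), -0.3], [0.0, 0.0, 0.0, np.float64(7.3), -0.3]]
[[0.0, 0.0, 0.0, np.float64(7.3), -0.3], [0, 0, 0, 0, -0.3], [0, 0, 0, 0, -0.3], [0, 0, 0, 0, -0.3], [0, 0, 0, 0, -0.3]]
```

Emit:
step_arm(
  series=[
    [0,0,0,8.5,-0.3],
    [0,0,0,8.5,-0.3],
    [0,0,0,8.5,-0.3],
    [0,0,0,8.5,-0.3],
    [0,0,0,8.5,-0.3],
  ],
)

```text
time: 28.7
tool_pos: [0.5495, 0.0537, 0.2246]
tool_rot: [-0.0, 0.695, 0.719, -0.0]
force: [0.4, 0.0, 0.5]
grip_width: 0.061
finger_force: 0.0
```

Emit:
step_arm(
  series=[
    [0,0,0,8.5,1],
    [0,0,0,0,1],
    [0,0,0,0,1],
    [0,0,0,-8.5,1],
    [0,0,0,-8.5,1],
  ],
)

```text
time: 29.2
tool_pos: [0.5481, 0.0561, 0.2252]
tool_rot: [-0.002, 0.634, 0.773, 0.0]
force: [-20.6, 20.4, 19.0]
grip_width: 0.0526
finger_force: 58.3
```

Emit:
step_arm(
  series=[
    [0,0,0,-8.5,1],
    [0,0,0,-8.5,1],
    [0,0,0,-8.5,1],
    [0,0,0,-8.5,1],
    [0,0,0,0,-0.3],
  ],
)

```text
time: 29.7
tool_pos: [0.5494, 0.0528, 0.2245]
tool_rot: [-0.001, 0.382, 0.924, -0.0]
force: [0.2, 0.5, 0.1]
grip_width: 0.0568
finger_force: 0.1
```

```bash
python3 - <<'E'
from h import *
lidang('z8',dz=.007);plan([(.5497,.053,.2243,1)],-.3)
E
```

```text
z8 px [276. 307.] 209 plane 171 r 18 ang -159.1
z8 px [276. 307.] 209 plane 203 r 17 ang -176.1
at [0.5494 0.0531 0.2245] az 44.8 t 29.75
[[-0.0, 0.0, 0.0, np.float64(7.3), -0.3], [-0.0, 0.0, 0.0, np.float64(7.3), -0.3], [-0.0, 0.0, 0.0, np.float64(7.3), -0.3], [-0.0, 0.0, 0.0, np.float64(7.3), -0.3], [-0.0, 0.0, 0.0, np.float64(7.3), -0.3]]
[[-0.0, 0.0, 0.0, np.float64(7.3), -0.3], [0, 0, 0, 0, -0.3], [0, 0, 0, 0, -0.3], [0, 0, 0, 0, -0.3], [0, 0, 0, 0, -0.3]]
```

Emit:
step_arm(
  series=[
    [0,0,-0.5,8.5,-0.3],
    [0,0,0,8.5,-0.3],
    [0,0,0,8.5,-0.3],
    [0,0,0,8.5,-0.3],
    [0,0,0,8.5,-0.3],
  ],
)

```text
time: 30.25
tool_pos: [0.5495, 0.0536, 0.225]
tool_rot: [-0.0, 0.696, 0.718, -0.0]
force: [1.1, 1.7, 0.5]
grip_width: 0.0612
finger_force: 0.6
```

Emit:
step_arm(
  series=[
    [0,0,0,8.5,1],
    [0,0,0,0,1],
    [0,0,0,0,1],
    [0,0,0,-8.5,1],
    [0,0,0,-8.5,1],
  ],
)

```text
time: 30.75
tool_pos: [0.5485, 0.0557, 0.2258]
tool_rot: [-0.002, 0.635, 0.772, 0.0]
force: [-19.4, 23.6, 20.8]
grip_width: 0.0529
finger_force: 58.7
```

Emit:
step_arm(
  series=[
    [0,0,0,-8.5,1],
    [0,0,0,-8.5,1],
    [0,0,0,-8.5,1],
    [0,0,0,-8.5,1],
    [0,0,0,0,-0.3],
  ],
)

```text
time: 31.25
tool_pos: [0.5493, 0.0526, 0.2249]
tool_rot: [-0.001, 0.383, 0.924, -0.001]
force: [0.6, 0.0, -0.2]
grip_width: 0.0566
finger_force: 0.1
```

Emit:
step_arm(
  series=[
    [0,0,-0.5,8.5,-0.3],
    [0,0,0,8.5,-0.3],
    [0,0,0,8.5,-0.3],
    [0,0,0,8.5,-0.3],
    [0,0,0,8.5,-0.3],
  ],
)

```text
time: 31.75
tool_pos: [0.5492, 0.0534, 0.2254]
tool_rot: [-0.001, 0.696, 0.718, -0.0]
force: [0.9, 0.4, -0.3]
grip_width: 0.0609
finger_force: 0.0
```

Emit:
step_arm(
  series=[
    [0,0,0,8.5,1],
    [0,0,0,0,1],
    [0,0,0,0,1],
    [0,0,0,-8.5,1],
    [0,0,0,-8.5,1],
  ],
)

```text
time: 32.25
tool_pos: [0.5482, 0.0561, 0.2263]
tool_rot: [-0.002, 0.636, 0.772, 0.0]
force: [-18.4, 17.1, 19.7]
grip_width: 0.053
finger_force: 58.3
```

Emit:
step_arm(
  series=[
    [0,0,0,-8.5,1],
    [0,0,0,-8.5,1],
    [0,0,0,-8.5,1],
    [0,0,0,-8.5,1],
    [0,0,0,0,-0.3],
  ],
)

```text
time: 32.75
tool_pos: [0.549, 0.0532, 0.2255]
tool_rot: [-0.001, 0.383, 0.924, -0.0]
force: [-0.8, 0.1, -0.8]
grip_width: 0.0568
finger_force: 0.2
```

Emit:
step_arm(
  series=[
    [0,0,-0.5,8.5,-0.3],
    [0,0,0,8.5,-0.3],
    [0,0,0,8.5,-0.3],
    [0,0,0,8.5,-0.3],
    [0,0,0,8.5,-0.3],
  ],
)

```text
time: 33.25
tool_pos: [0.5492, 0.0535, 0.2258]
tool_rot: [-0.001, 0.697, 0.718, -0.0]
force: [-0.4, -0.2, -0.4]
grip_width: 0.0611
finger_force: 0.0
```

Emit:
step_arm(
  series=[
    [0,0,0,8.5,1],
    [0,0,0,0,1],
    [0,0,0,0,1],
    [0,0,0,-8.5,1],
    [0,0,0,-8.5,1],
  ],
)

```text
time: 33.75
tool_pos: [0.5485, 0.0558, 0.227]
tool_rot: [-0.002, 0.636, 0.772, 0.0]
force: [-20.2, 20.5, 26.5]
grip_width: 0.0525
finger_force: 58.8
```

Emit:
step_arm(
  series=[
    [0,0,0,-8.5,1],
    [0,0,0,-8.5,1],
    [0,0,0,-8.5,1],
    [0,0,0,-8.5,1],
    [0,0,0,0,-0.3],
  ],
)

```text
time: 34.25
tool_pos: [0.5491, 0.0531, 0.2261]
tool_rot: [-0.001, 0.382, 0.924, -0.0]
force: [0.1, -0.7, -1.1]
grip_width: 0.0568
finger_force: 0.2
```

```bash
python3 - <<'E'
from h import *
lidang('z9',dz=.007);plan([(.5497,.053,.2243,1)],-.3)
E
```

```text
z9 px [289. 294.] 15 plane 171 r 14 ang -124.5
z9 px [289. 294.] 15 plane 203 r 11 ang -150.1
z9 px [292. 310.] 149 plane 171 r 22 ang -136.0
z9 px [292. 310.] 149 plane 203 r 19 ang -152.1
at [0.5492 0.0532 0.2259] az 44.7 t 34.3
[[-0.1, 0.0, 0.3, np.float64(7.3), -0.3], [-0.1, 0.0, 0.3, np.float64(7.3), -0.3], [-0.1, 0.1, 0.3, np.float64(7.3), -0.3], [-0.1, 0.1, 0.3, np.float64(7.3), -0.3], [-0.1, 0.1, 0.3, np.float64(7.3), -0.3]]
[[-0.0, 0.1, 0.3, np.float64(7.3), -0.3], [0, 0, 0, 0, -0.3], [0, 0, 0, 0, -0.3], [0, 0, 0, 0, -0.3], [0, 0, 0, 0, -0.3]]
```

Emit:
step_arm(
  series=[
    [0,0,-0.5,8.5,-0.3],
    [0,0,0,8.5,-0.3],
    [0,0,0,8.5,-0.3],
    [0,0,0,8.5,-0.3],
    [0,0,0,8.5,-0.3],
  ],
)

```text
time: 34.8
tool_pos: [0.5492, 0.0535, 0.2263]
tool_rot: [-0.001, 0.696, 0.718, -0.0]
force: [-0.2, -0.2, 0.4]
grip_width: 0.0614
finger_force: 0.0
```

Emit:
step_arm(
  series=[
    [0,0,0,8.5,1],
    [0,0,0,0,1],
    [0,0,0,0,1],
    [0,0,0,-8.5,1],
    [0,0,0,-8.5,1],
  ],
)

```text
time: 35.3
tool_pos: [0.5486, 0.0561, 0.2276]
tool_rot: [-0.002, 0.635, 0.772, 0.0]
force: [-18.4, 18.4, 28.2]
grip_width: 0.0523
finger_force: 58.6
```

Emit:
step_arm(
  series=[
    [0,0,0,-8.5,1],
    [0,0,0,-8.5,1],
    [0,0,0,-8.5,1],
    [0,0,0,-8.5,1],
    [0,0,0,0,-0.3],
  ],
)

```text
time: 35.8
tool_pos: [0.5492, 0.0531, 0.2266]
tool_rot: [-0.001, 0.382, 0.924, -0.0]
force: [0.1, 1.2, -1.2]
grip_width: 0.0567
finger_force: 0.2
```

Emit:
step_arm(
  series=[
    [0,0,-0.5,8.5,-0.3],
    [0,0,0,8.5,-0.3],
    [0,0,0,8.5,-0.3],
    [0,0,0,8.5,-0.3],
    [0,0,0,8.5,-0.3],
  ],
)

```text
time: 36.3
tool_pos: [0.5491, 0.0534, 0.2267]
tool_rot: [-0.001, 0.696, 0.718, -0.001]
force: [-0.4, 0.8, 0.6]
grip_width: 0.0614
finger_force: 0.0
```

Emit:
step_arm(
  series=[
    [0,0,0,8.5,1],
    [0,0,0,0,1],
    [0,0,0,0,1],
    [0,0,0,-8.5,1],
    [0,0,0,-8.5,1],
  ],
)

```text
time: 36.8
tool_pos: [0.5488, 0.0561, 0.228]
tool_rot: [-0.002, 0.636, 0.772, 0.001]
force: [-15.8, 16.7, 15.4]
grip_width: 0.052
finger_force: 59.0
```

Emit:
step_arm(
  series=[
    [0,0,0,-8.5,1],
    [0,0,0,-8.5,1],
    [0,0,0,-8.5,1],
    [0,0,0,-8.5,1],
    [0,0,0,0,-0.3],
  ],
)

```text
time: 37.3
tool_pos: [0.549, 0.0531, 0.2269]
tool_rot: [-0.001, 0.383, 0.924, -0.0]
force: [0.7, 0.4, -0.1]
grip_width: 0.0568
finger_force: 0.2
```

```bash
python3 - <<'E'
from h import *
lidang('za',dz=.008);plan([(.549,.053,.2243,26)],-.3)
E
```

```text
za px [296. 292.] 29 plane 171 r 16 ang -114.7
za px [296. 292.] 29 plane 203 r 12 ang -137.3
za px [302. 310.] 88 plane 171 r 25 ang -124.8
za px [302. 310.] 88 plane 203 r 20 ang -138.9
za px [309. 346.] 14 plane 171 r 43 ang -137.2
za px [309. 346.] 14 plane 203 r 36 ang -145.5
at [0.5491 0.0532 0.2268] az 44.7 t 37.35
[[-0.0, -0.1, 0.8, np.float64(6.2), -0.3], [-0.0, -0.1, 0.8, np.float64(6.2), -0.3], [-0.0, -0.1, 0.8, np.float64(6.2), -0.3], [0, 0, 0, 0, -0.3], [0, 0, 0, 0, -0.3]]
```

Emit:
step_arm(
  series=[
    [0,0,0,8.5,-0.3],
    [0,0,0,8.5,-0.3],
    [0,0,0,8.5,-0.3],
    [0,0,0,8.5,-0.3],
    [0,0,0,8.5,-0.3],
  ],
)

```text
time: 37.85
tool_pos: [0.5492, 0.0533, 0.2267]
tool_rot: [-0.001, 0.696, 0.718, -0.001]
force: [0.2, 0.0, -0.0]
grip_width: 0.061
finger_force: 0.0
```

Emit:
step_arm(
  series=[
    [0,0,0,0,1],
    [0,0,0,0,1],
    [0,0,0,-8.5,1],
    [0,0,0,-8.5,1],
    [0,0,0,-7,1],
  ],
)

```text
time: 38.35
tool_pos: [0.5487, 0.0557, 0.2279]
tool_rot: [-0.002, 0.524, 0.852, 0.001]
force: [-18.0, 16.0, 21.5]
grip_width: 0.0507
finger_force: 60.0
```

Emit:
step_arm(
  series=[
    [0,0,0,0,1],
    [1,0,-2,0,1],
    [1,0,-2,0,1],
    [1,0,-2,0,1],
    [1,0,-2,0,1],
  ],
)

```text
time: 38.85
tool_pos: [0.5477, 0.0567, 0.2351]
tool_rot: [-0.0, 0.528, 0.849, -0.0]
force: [-0.5, -1.1, -1.7]
grip_width: 0.051
finger_force: 59.9
```

```bash
python3 - <<'E'
from h import *
lidang('zb',dz=.012);plan([(.549,.053,.2243,26)],-.3)
E
```

```text
zb px [338. 335.] 41 plane 171 r 46 ang -136.7
zb px [338. 335.] 41 plane 203 r 41 ang -139.3
at [0.5478 0.0569 0.2355] az 26.2 t 38.9
[[-4.0, -0.6, 11.2, np.float64(0.2), -0.3], [0, 0, 0, 0, -0.3], [0, 0, 0, 0, -0.3], [0, 0, 0, 0, -0.3], [0, 0, 0, 0, -0.3]]
```

The lid is free: the tool now carries about 1.7 N, which is its weight. I'll lift on along the axis.

Emit:
step_arm(
  series=[
    [5,0,-9,0,1],
    [10,0,-17,0,1],
    [12,0,-21,0,1],
    [12,0,-21,0,1],
    [10,0,-17,0,1],
  ],
)

```text
time: 39.4
tool_pos: [0.5263, 0.1021, 0.3223]
tool_rot: [0.001, 0.528, 0.849, 0.001]
force: [0.6, 0.3, -1.6]
grip_width: 0.051
finger_force: 59.9
```

```bash
python3 - <<'E'
from h import *
snap('scene','s2');snap('wrist','w9')
a=cv2.imread('pics/s2.png')[60:260,140:340];b=cv2.imread('pics/w9.png')[60:340,140:420]
cv2.imwrite('pics/v2.png',np.hstack([cv2.resize(a,(400,400),interpolation=cv2.INTER_CUBIC),cv2.resize(b,(400,400))]))
print(bot.observe()['force'],bot.observe()['torque'])
plan([(.52,.15,.27,26),(.50,.345,.13,26)],1)
E
```

```text
[ 0.35608455  0.47738312 -1.41109927] [ 0.01431738 -0.16906747  0.01431924]
at [0.5269 0.1029 0.3232] az 26.3 t 39.5
[[22.6, 7.3, 26.6, np.float64(0.2), 1], [22.6, 7.3, 26.6, np.float64(0.2), 1], [36.8, 13.5, 28.0, np.float64(-0.0), 1], [36.8, 13.5, 28.0, np.float64(-0.0), 1], [36.8, 13.5, 28.0, np.float64(-0.0), 1]]
[[36.8, 13.5, 28.0, np.float64(-0.0), 1], [36.8, 13.5, 28.0, np.float64(-0.0), 1], [0, 0, 0, 0, 1], [0, 0, 0, 0, 1], [0, 0, 0, 0, 1]]
```

View pics/v2.png

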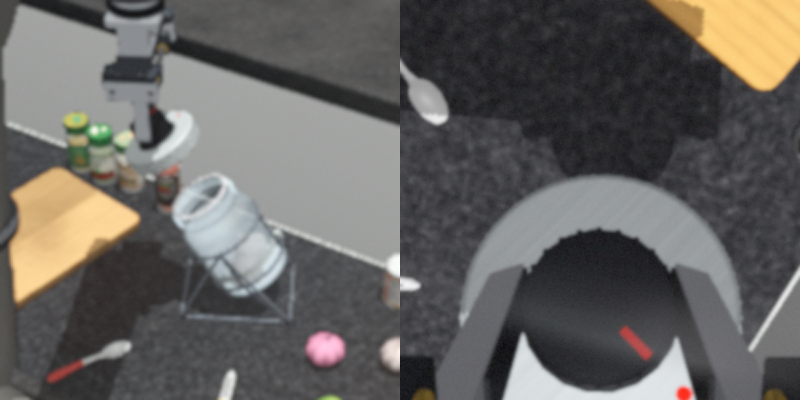

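The lid hangs in the fingers at about 30°, and the jar is open with no damage. Carrying the lid over the board.

Emit:
step_arm(
  series=[
    [24,8,15,0,1],
    [30,10,25,0,1],
    [35,13,25,0,1],
    [37,13,28,0,1],
    [37,13,28,0,1],
  ],
)

```text
time: 40.0
tool_pos: [0.5056, 0.2732, 0.1978]
tool_rot: [0.0, 0.529, 0.849, 0.0]
force: [0.9, -0.0, -0.5]
grip_width: 0.0509
finger_force: 59.9
```

Emit:
step_arm(
  series=[
    [35,13,28,0,1],
    [20,10,25,0,1],
    [8,3,15,0,1],
    [0,0,8,0,1],
    [0,0,0,0,1],
  ],
)

```text
time: 40.5
tool_pos: [0.5013, 0.3388, 0.1224]
tool_rot: [-0.0, 0.529, 0.849, -0.001]
force: [-0.4, -0.5, -1.2]
grip_width: 0.0509
finger_force: 59.9
```

```bash
python3 - <<'E'
from h import *
print(bot.observe()['force'])
plan([(.495,.342,.105,26)],1)
E
```

```text
[-0.36765028 -0.46103528 -1.21684873]
at [0.5013 0.3388 0.1224] az 26.1 t 40.5
[[5.6, -4.3, 17.4, np.float64(0.1), 1], [0, 0, 0, 0, 1], [0, 0, 0, 0, 1], [0, 0, 0, 0, 1], [0, 0, 0, 0, 1]]
```

Emit:
step_arm(
  series=[
    [0,0,10,0,1],
    [0,0,5,0,1],
    [0,0,4,0,1],
    [0,0,4,0,1],
    [0,0,4,0,1],
  ],
  newtons=15,
)

```text
time: 41.0
tool_pos: [0.5018, 0.3401, 0.0966]
tool_rot: [0.0, 0.529, 0.849, 0.0]
force: [2.1, -6.7, 15.9]
grip_width: 0.0515
finger_force: 15.0
```

Emit:
step_arm(
  series=[
    [-3,0,3,0,1],
    [-4,0,4,0,1],
    [-4,0,4,0,1],
    [-4,0,3,0,1],
    [0,0,0,0,1],
  ],
  newtons=10,
)

```text
time: 41.5
tool_pos: [0.5082, 0.3264, 0.082]
tool_rot: [0.0, 0.529, 0.849, -0.0]
force: [1.2, -0.2, 0.6]
grip_width: 0.0512
finger_force: 10.0
```

```bash
python3 - <<'E'
from h import *
print(bot.observe()['force'],bot.observe()['torque'])
snap('scene','s3');snap('wrist','wc')
a=cv2.imread('pics/s3.png')[80:280,60:260];b=cv2.imread('pics/wc.png')[60:340,140:420]
cv2.imwrite('pics/v3.png',np.hstack([cv2.resize(a,(400,400),interpolation=cv2.INTER_CUBIC),cv2.resize(b,(400,400))]))
E
```

```text
[ 1.22909131 -0.21489808  0.55301601] [-0.17811954 -0.30119885  0.02312048]
```

View pics/v3.png

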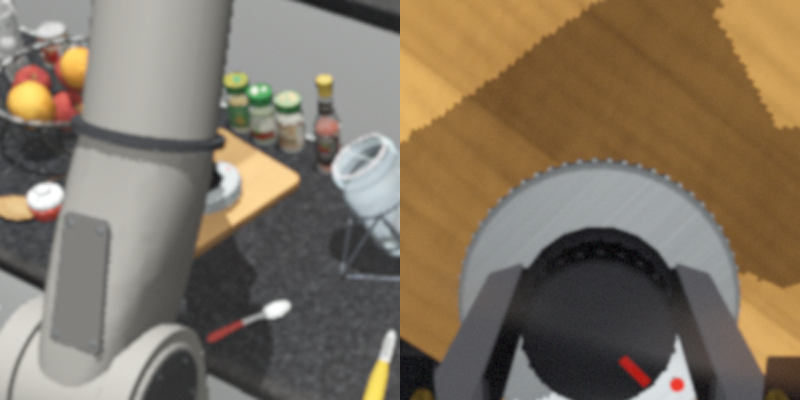

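The crop shows the lid on the board with the knob's near wall now in view, so it has levelled almost fully. I'll press a little more to check.

Emit:
step_arm(
  series=[
    [-1,0,2,0,1],
    [-1,0,2,0,1],
    [0,0,1,0,1],
    [0,0,1,0,1],
    [0,0,0,0,1],
  ],
  newtons=6,
)

```text
time: 42.1
tool_pos: [0.5086, 0.3252, 0.0762]
tool_rot: [-0.0, 0.529, 0.849, -0.0]
force: [0.7, 0.3, -0.5]
grip_width: 0.0521
finger_force: 6.0
```

```bash
python3 - <<'E'
from h import *
print(bot.observe()['force'],bot.observe()['tool_pos'])
c=snap('wrist','wd')
# predicted flat lid outline vs image red marks / edges
p=bot.observe()['tool_pos']
a=np.linspace(0,2*np.pi,13)[:-1]
im=cv2.imread('pics/wd.png')
best=[]
for z,r,col in((.046,.055,(0,255,0)),(.078,.026,(255,255,0))):
    q=np.array([proj('wd',np.array([p[0]+r*np.cos(t),p[1]+r*np.sin(t),z])) for t in np.linspace(0,2*np.pi,80)]).astype(np.int32)
    cv2.polylines(im,[q],True,col,1)
cv2.imwrite('pics/v4.png',im[60:420,100:460])
E
```

```text
[ 0.7168284   0.33774317 -0.4869957 ] [0.50864915 0.32521264 0.07617978]
```

View pics/v4.png

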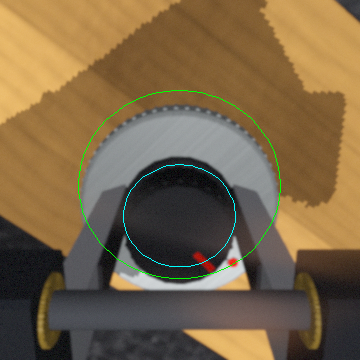

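The overlay shows the lid flat on the board, with its outline matching a level disc at board height. Release and rise, then go for the bulb.

Emit:
step_arm(
  series=[
    [0,0,0,0,-0.3],
    [0,0,0,0,-0.3],
    [0,0,-5,0,-0.5],
    [0,0,-25,0,-1],
    [0,0,-40,0,-1],
  ],
)

```text
time: 42.65
tool_pos: [0.5076, 0.3245, 0.1456]
tool_rot: [-0.001, 0.528, 0.849, -0.002]
force: [0.2, -0.2, -0.4]
grip_width: 0.0815
finger_force: 0.0
```

```bash
python3 - <<'E'
from h import *
k=.7
print('mug',atz('t0',495*k,228*k,.0),atz('t0',495*k,200*k,.08),'tin',atz('t0',428*k,240*k,0))
plan([(.535,.22,.28,26),(.55,0,.29,26),(.566,-.296,.14,26)])
E
```

```text
mug [ 0.67141231 -0.40883489  0.        ] [ 0.69570993 -0.41189246  0.08      ] tin [ 0.69874291 -0.24179461  0.        ]
at [0.5076 0.3245 0.1456] az 26.2 t 42.65
[[-26.5, -5.4, -33.6, np.float64(0.1), -1], [-26.5, -5.4, -33.6, np.float64(0.1), -1], [-26.5, -5.3, -33.6, np.float64(0.1), -1], [-26.5, -5.3, -33.6, np.float64(0.1), -1], [-40.9, -16.6, -2.0, np.float64(-0.0), -1]]
[[-40.9, -16.6, -2.0, np.float64(-0.0), -1], [-40.9, -16.6, -2.0, np.float64(-0.0), -1], [-40.9, -16.6, -2.0, np.float64(-0.0), -1], [-40.9, -16.6, -2.0, np.float64(-0.0), -1], [-39.0, -16.5, 21.4, np.float64(-0.0), -1]]
[[-39.0, -16.5, 21.4, np.float64(-0.0), -1], [-39.0, -16.5, 21.4, np.float64(-0.0), -1], [-39.0, -16.5, 21.4, np.float64(-0.0), -1], [-39.0, -16.5, 21.4, np.float64(-0.0), -1], [-39.0, -16.5, 21.4, np.float64(-0.0), -1]]
[[-39.0, -16.5, 21.4, np.float64(-0.0), -1], [0, 0, 0, 0, -1], [0, 0, 0, 0, -1], [0, 0, 0, 0, -1], [0, 0, 0, 0, -1]]
```

Emit:
step_arm(
  series=[
    [-26,-5,-34,0,-1],
    [-26,-5,-34,0,-1],
    [-27,-5,-34,0,-1],
    [-27,-6,-34,0,-1],
    [-41,-17,-2,0,-1],
  ],
)

```text
time: 43.15
tool_pos: [0.5409, 0.1782, 0.2891]
tool_rot: [0.002, 0.527, 0.85, 0.003]
force: [0.9, -0.3, 0.0]
grip_width: 0.0938
finger_force: 0.0
```

Emit:
step_arm(
  series=[
    [-41,-16,-2,0,-1],
    [-41,-17,-2,0,-1],
    [-41,-17,-2,0,-1],
    [-41,-16,-2,0,-1],
    [-39,-17,21,0,-1],
  ],
)

```text
time: 43.65
tool_pos: [0.5559, -0.0441, 0.2741]
tool_rot: [0.002, 0.529, 0.849, 0.001]
force: [1.4, 0.2, -0.9]
grip_width: 0.094
finger_force: 0.0
```

Emit:
step_arm(
  series=[
    [-39,-17,21,0,-1],
    [-39,-16,22,0,-1],
    [-39,-17,21,0,-1],
    [-39,-16,21,0,-1],
    [-39,-17,22,0,-1],
  ],
)

```text
time: 44.15
tool_pos: [0.5663, -0.2555, 0.1641]
tool_rot: [0.0, 0.528, 0.849, 0.0]
force: [1.1, 0.3, 0.4]
grip_width: 0.0937
finger_force: 0.0
```

Emit:
step_arm(
  series=[
    [-39,-16,21,0,-1],
    [0,0,0,0,-1],
    [0,0,0,0,-1],
    [0,0,0,0,-1],
    [0,0,0,0,-1],
  ],
)

```text
time: 44.65
tool_pos: [0.5697, -0.2947, 0.1443]
tool_rot: [0.001, 0.528, 0.849, 0.0]
force: [-0.1, 0.2, -0.0]
grip_width: 0.0942
finger_force: 0.0
```

```bash
python3 - <<'E'
from h import *
c=snap('wrist','wg');snap('top','t5');p=c['pixels'].astype(np.uint8)
hsv=cv2.cvtColor(p,cv2.COLOR_RGB2HSV);print('pred',proj('wg',np.array([.566,-.296,.026])))
t=cv2.imread('pics/t5.png');w=cv2.imread('pics/wg.png')
cv2.imwrite('pics/v5.png',np.hstack([cv2.resize(t[190:350,90:250],(380,380),interpolation=cv2.INTER_CUBIC),cv2.resize(w[:,70:490],(380,380))]))
plan([(.566,-.296,.036,26)])
E
```

```text
pred [274.28735663 207.42431686]
at [ 0.5695 -0.2951  0.1441] az 26.3 t 44.75
[[0.2, -1.2, 36.0, np.float64(0.1), -1], [0.2, -1.2, 36.0, np.float64(0.1), -1], [0.2, -1.2, 36.0, np.float64(0.1), -1], [0, 0, 0, 0, -1], [0, 0, 0, 0, -1]]
```

View pics/v5.png

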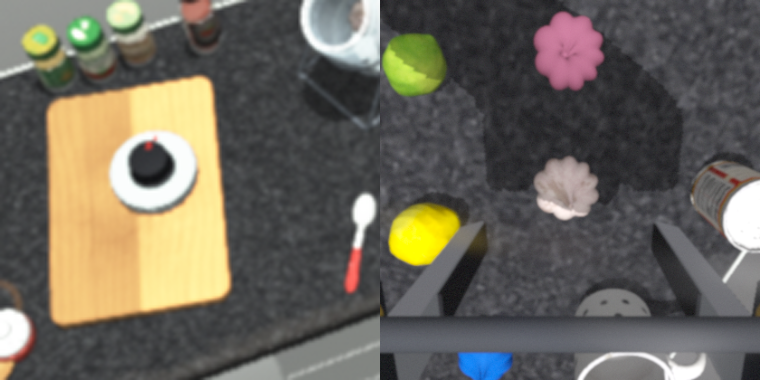

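The left view shows the lid flat on the board, knob up. The right view shows the bulb at (566,188), matching the predicted position, with the lemon and lime clear of the fingers. Descend and grip.

Emit:
step_arm(
  series=[
    [0,-1,40,0,-1],
    [0,-1,36,0,-1],
    [0,-1,22,0,-1],
    [0,0,10,0,-0.6],
    [0,0,0,0,1],
  ],
  newtons=12,
)

```text
time: 45.25
tool_pos: [0.5661, -0.2967, 0.0347]
tool_rot: [-0.001, 0.528, 0.849, 0.0]
force: [-0.3, -0.5, 0.5]
grip_width: 0.0817
finger_force: 0.0
```

Emit:
step_arm(
  series=[
    [0,0,0,0,1],
    [0,0,0,0,1],
    [0,0,0,0,1],
    [0,0,0,0,1],
    [0,0,-10,0,1],
  ],
)

```text
time: 45.75
tool_pos: [0.5658, -0.2971, 0.045]
tool_rot: [-0.001, 0.528, 0.849, -0.0]
force: [0.2, -0.2, -0.8]
grip_width: 0.0521
finger_force: 11.9
```

Bulb gripped (52 mm wide). Carry it over the mouth at about (0.557, 0.038, 0.187).

```bash
python3 - <<'E'
from h import *
plan([(.56,-.20,.20,26),(.557,.038,.285,26)],1)
E
```

```text
at [ 0.5658 -0.2971  0.045 ] az 26.2 t 45.75
[[22.4, 9.4, -38.7, np.float64(0.0), 1], [22.4, 9.4, -38.7, np.float64(0.0), 1], [22.4, 9.4, -38.7, np.float64(0.0), 1], [22.4, 9.4, -38.7, np.float64(0.0), 1], [35.9, 16.9, -14.2, np.float64(-0.0), 1]]
[[35.9, 16.9, -14.2, np.float64(-0.0), 1], [35.9, 16.9, -14.2, np.float64(-0.0), 1], [35.9, 16.9, -14.2, np.float64(-0.0), 1], [35.9, 16.9, -14.2, np.float64(-0.0), 1], [35.9, 16.9, -14.2, np.float64(-0.0), 1]]
```

Emit:
step_arm(
  series=[
    [18,8,-45,0,1],
    [22,9,-40,0,1],
    [24,10,-37,0,1],
    [25,10,-34,0,1],
    [36,17,-20,0,1],
  ],
)

```text
time: 46.25
tool_pos: [0.5599, -0.1618, 0.2249]
tool_rot: [0.002, 0.53, 0.848, 0.0]
force: [0.5, -0.3, -0.2]
grip_width: 0.0518
finger_force: 11.9
```

Emit:
step_arm(
  series=[
    [36,17,-20,0,1],
    [36,17,-16,0,1],
    [36,17,-14,0,1],
    [30,15,-8,0,1],
    [20,10,-6,0,1],
  ],
)

```text
time: 46.75
tool_pos: [0.5578, 0.0169, 0.2871]
tool_rot: [0.001, 0.528, 0.85, 0.0]
force: [0.2, -0.8, -0.7]
grip_width: 0.052
finger_force: 11.9
```

```bash
python3 - <<'E'
from h import *
plan([(.557,.038,.285,26)],1)
E
```

```text
at [0.5578 0.0169 0.2871] az 26.3 t 46.75
[[19.3, 8.7, 2.1, np.float64(0.3), 1], [0, 0, 0, 0, 1], [0, 0, 0, 0, 1], [0, 0, 0, 0, 1], [0, 0, 0, 0, 1]]
```

Emit:
step_arm(
  series=[
    [5,2,0,0,1],
    [0,0,10,0,1],
    [0,0,10,0,1],
    [0,0,0,0,1],
    [0,0,0,0,1],
  ],
)

```text
time: 47.25
tool_pos: [0.5574, 0.0183, 0.2646]
tool_rot: [-0.001, 0.529, 0.849, -0.0]
force: [0.6, 0.5, -0.6]
grip_width: 0.0519
finger_force: 11.9
```

```bash
python3 - <<'E'
from h import *
snap('scene','s6');snap('wrist','wh');snap('top','t6')
plan([(.557,.038,.214,26)],1)
a=cv2.imread('pics/s6.png')[90:230,200:340];b=cv2.imread('pics/t6.png')[130:270,180:320]
cv2.imwrite('pics/v6.png',np.hstack([cv2.resize(a,(400,400),interpolation=cv2.INTER_CUBIC),cv2.resize(b,(400,400),interpolation=cv2.INTER_CUBIC)]))
E
```

```text
at [0.5578 0.0189 0.2654] az 26.1 t 47.4
[[8.7, 3.8, 25.7, np.float64(0.1), 1], [8.7, 3.8, 25.7, np.float64(0.1), 1], [0, 0, 0, 0, 1], [0, 0, 0, 0, 1], [0, 0, 0, 0, 1]]
```

I have used all ten views, so from here I rely on numbers. Align over the mouth, then lower until the fingertips are at the rim plane.

Emit:
step_arm(
  series=[
    [17,8,0,0,1],
    [0,0,15,0,1],
    [0,0,15,0,1],
    [0,0,12,0,1],
    [0,0,5,0,1],
  ],
)

```text
time: 47.9
tool_pos: [0.5566, 0.0373, 0.2163]
tool_rot: [-0.001, 0.529, 0.849, -0.001]
force: [-0.3, 0.2, -0.7]
grip_width: 0.0518
finger_force: 11.9
```

Emit:
step_arm(
  series=[
    [0,0,3,0,1],
    [0,0,0,0,1],
    [0,0,0,0,1],
    [0,0,0,0,1],
    [0,0,0,0,1],
  ],
)

```text
time: 48.4
tool_pos: [0.5576, 0.0381, 0.2157]
tool_rot: [0.0, 0.529, 0.849, 0.0]
force: [0.4, 0.8, -0.5]
grip_width: 0.0521
finger_force: 11.9
```

```bash
python3 - <<'E'
from h import *
print(bot.observe()['force']);plan([(.557,.038,.209,26)],1)
E
```

```text
[ 0.39726013  0.81071572 -0.46734751]
at [0.5576 0.0381 0.2157] az 26.2 t 48.4
[[0.1, -0.6, 6.7, np.float64(0.2), 1], [0, 0, 0, 0, 1], [0, 0, 0, 0, 1], [0, 0, 0, 0, 1], [0, 0, 0, 0, 1]]
```

Emit:
step_arm(
  series=[
    [0,0,4,0,1],
    [0,0,3,0,1],
    [0,0,0,0,1],
    [0,0,0,0,-0.4],
    [0,0,0,0,-0.4],
  ],
)

```text
time: 48.9
tool_pos: [0.5575, 0.0382, 0.2084]
tool_rot: [0.0, 0.529, 0.849, 0.0]
force: [0.3, -0.6, 1.4]
grip_width: 0.0637
finger_force: 0.0
```

Emit:
step_arm(
  series=[
    [0,0,0,0,-0.4],
    [0,0,-10,0,-0.5],
    [0,0,-25,0,-1],
    [0,0,-40,0,-1],
    [0,0,-40,0,-1],
  ],
)

```text
time: 49.4
tool_pos: [0.557, 0.0382, 0.3253]
tool_rot: [-0.0, 0.528, 0.849, 0.0]
force: [0.9, 0.8, 0.6]
grip_width: 0.0911
finger_force: 0.0
```

```bash
python3 - <<'E'
from h import *
for c,f in(('wrist','we'),('top','t7'),('scene','s7')): snap(c,f)
# bulb should be absent at the mouth / spot and lemon, lime unchanged
for f,g in(('t0','t7'),('s0','s7')):
    a,b=[cv2.imread(f'pics/{x}.png').astype(int) for x in(f,g)]
    for n,X in(('garlic spot',[.566,-.296,.026]),('lemon',[.475,-.387,.025]),('lime',[.415,-.259,.022]),('pink',[.519,-.198,.026])):
        u,v=proj(f,np.array(X)).astype(int);print(g,n,(u,v),a[v-2:v+3,u-2:u+3].mean((0,1)).round(),b[v-2:v+3,u-2:u+3].mean((0,1)).round())
print(bot.observe()['force'],bot.observe()['tool_pos'])
# garlic-coloured (whitish-pink, not grey) blobs in wrist view
p=cv2.imread('pics/we.png');h=cv2.cvtColor(p,cv2.COLOR_BGR2HSV)
import fit
M,o=fit.T([.5935,-.0375,.044,2.02])
for z in(.03,.06,.09,.12,.15,.165):
    u,v=proj('we',o+M[:,2]*z).astype(int);print('axis',z,(u,v),p[v-6:v+7,u-6:u+7].mean((0,1)).round() if 6<v<413 else '')
E
```

```text
t7 garlic spot (np.int64(329), np.int64(188)) [237. 243. 251.] [139. 147. 148.]
t7 lemon (np.int64(366), np.int64(201)) [136. 254. 255.] [170. 181. 183.]
t7 lime (np.int64(338), np.int64(229)) [110. 231. 189.] [81. 86. 86.]
t7 pink (np.int64(308), np.int64(209)) [238. 207. 255.] [35. 34. 34.]
s7 garlic spot (np.int64(339), np.int64(236)) [229. 236. 247.] [76. 75. 76.]
s7 lemon (np.int64(355), np.int64(270)) [133. 246. 251.] [131. 245. 251.]
s7 lime (np.int64(304), np.int64(267)) [106. 199. 165.] [104. 197. 163.]
s7 pink (np.int64(302), np.int64(234)) [225. 198. 255.] [223. 196. 255.]
[-0.13222483 -0.30811935 -0.96914778] [0.55845809 0.03851854 0.32658351]
axis 0.03 (np.int64(278), np.int64(233)) [135. 138. 153.]
axis 0.06 (np.int64(278), np.int64(228)) [129. 132. 147.]
axis 0.09 (np.int64(279), np.int64(222)) [138. 140. 156.]
axis 0.12 (np.int64(279), np.int64(215)) [150. 154. 171.]
axis 0.15 (np.int64(279), np.int64(207)) [167. 175. 195.]
axis 0.165 (np.int64(279), np.int64(203)) [177. 186. 207.]
```

```bash
python3 - <<'E'
from h import *
import fit
M,o=fit.T([.5935,-.0375,.044,2.02])
a,b=[cv2.imread(f'pics/{x}.png').astype(int) for x in('s2','s7')]
for z in np.arange(.01,.2,.015):
    u,v=proj('s7',o+M[:,2]*z).astype(int);A=a[v-3:v+4,u-3:u+4].mean((0,1)).round();B=b[v-3:v+4,u-3:u+4].mean((0,1)).round();print(round(z,3),A,B)
p=cv2.imread('pics/we.png').astype(int);m=((p[...,2]-p[...,0]>14)&(p[...,2]<250)).astype(np.uint8)
m=cv2.morphologyEx(m,cv2.MORPH_OPEN,np.ones((5,5)))
n,l,st,ce=cv2.connectedComponentsWithStats(m)
for i in range(1,n):
    if st[i,4]>300: print(st[i],ce[i].round())
for z in(.03,.06,.09,.12,.165): print(z,'r28 px',np.linalg.norm(proj('we',o+M[:,2]*z+M[:,1]*.028)-proj('we',o+M[:,2]*z-M[:,1]*.028)))
E
```

```text
0.01 [180. 179. 174.] [180. 179. 174.]
0.025 [191. 189. 185.] [191. 189. 185.]
0.04 [190. 187. 182.] [189. 187. 182.]
0.055 [181. 177. 170.] [178. 175. 169.]
0.07 [186. 181. 170.] [179. 175. 169.]
0.085 [205. 200. 188.] [200. 196. 188.]
0.1 [214. 210. 198.] [214. 211. 200.]
0.115 [211. 206. 194.] [211. 206. 194.]
0.13 [209. 204. 192.] [209. 204. 192.]
0.145 [200. 196. 189.] [198. 194. 187.]
0.16 [162. 158. 150.] [161. 158. 150.]
0.175 [192. 188. 177.] [192. 188. 177.]
0.19 [188. 186. 178.] [184. 182. 174.]
[ 98   0  30  30 432] [114.  13.]
[326   0  74  61 641] [362.  29.]
[533   0  27  41 896] [547.  19.]
[481   6  32  39 781] [496.  27.]
[ 456   79   36   42 1101] [472.  99.]
[ 503   80   57   38 1688] [531.  98.]
[   0  113   33   68 1577] [ 12. 141.]
[ 239  187   80   64 3215] [280. 221.]
[ 19 189  81  15 536] [ 59. 196.]
[180 290  21  35 381] [192. 305.]
[ 78 299  34  34 899] [ 94. 315.]
[  35  332   46   78 1783] [ 53. 371.]
[ 478  332   46   78 1761] [505. 371.]
0.03 r28 px 47.69759541843775
0.06 r28 px 51.06246206840854
0.09 r28 px 54.93811742734117
0.12 r28 px 59.45042134028054
0.165 r28 px 67.80396901486681
```

The scene image changes inside the jar only at axis heights of 55 to 85 mm, so the bulb sits down on the others and not in the neck. The lemon and lime pixels are unchanged. Handing in.

```bash
python3 -c "
from cell import bot
print(bot.close_job())"
```

```text
the job is handed in; nothing more can be done
None
```

I handed the job in at about 50 s of the 72 s limit: the lid is flat on the chopping board with its knob up, the loose bulb is in the jar (checked by image comparison, not by eye), and the lemon and lime are where they were; no verdict came back.

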